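# Square up a pack of blanks with a push block

## Task

Take the wooden push block by its leaning grip and use its flat faces to tap the pack of four polished blanks square in the jig: first press the pack home against the end stop, then sideways home against the side rail, tapping again wherever needed until all four lie flush in the corner. Press firmly enough to feel them seat, but gently; touch the blanks with nothing but the block, do not bump the magnifier lamp that hangs over the jig, and leave the other things on the bench where they are. Finish with the block standing back on its rubber mat.

Things in the scene. Friction and masses are not known exactly. Their poses are not given: they have to be found in the camera images.
- jig: squaring jig fixed to the bench: dark steel bed 10 mm thick (x -80 to +85, y -80 to +75 mm) with an end stop along its +x edge and a side rail along its +y edge, open on the other two. Origin on the bench top at the home place of the pack's centre: a blank that is home has x = y = 0 here and lies square to the axes. x points roughly to the robot's right (world -y), y away from the robot, z up.
- stop: end stop of the jig, a steel bar 15 x 100 x 35 mm standing on the bed; its face towards the pack is the plane x = +55 mm of the jig, its top 45 mm above the bench. Same origin and axes as jig.
- rail: side rail of the jig, a steel bar 95 x 15 x 35 mm standing on the bed; its face towards the pack is the plane y = +45 mm of the jig from x = -47 to +47 mm, its top 45 mm above the bench. Same origin and axes as jig.
- lamp: magnifier lamp fixed to the bench: 110 mm round foot and 235 mm post beyond the end stop (at x = +210 mm in this frame), an arm back from it, and a white ring with a lens, 144 mm outer diameter, level over the pack, from 200 to 220 mm above the bench. Origin on the bench under the lens's centre. Beneath it there is room only for a tool that leans back.
- block: loose wooden push block, 0.3 kg: body 70 x 90 x 40 mm (x, y, z) with flat upright faces; on it a flat grip board, 90 mm wide (y), 18 mm thick, rises 75 mm from the middle of the top, leaning 40 degrees towards -x. Origin at the centre of the underside; z up; x points roughly to the robot's right, so the grip leans left.
- grip (a point): point in the middle of the push block's grip board, at x = -35, y = 0, z = 76 mm in the block's frame, axes as the block's. The board runs through it along (-0.643, 0, 0.766) and is 18 mm thick along (0.766, 0, 0.643); 28 mm of the board lie beyond it to its free end.
- mat: black rubber mat fixed to the bench, 150 x 160 x 3 mm, on which the push block stands at the start. Origin at the centre of its underside.
- blank1: polished aluminium blank, 110 x 90 x 6 mm (x, y, z), about 0.16 kg, number 1 from the bottom of the loosely stacked pack on the jig's bed. Origin at the centre of its underside.
- blank2: polished aluminium blank, 110 x 90 x 6 mm (x, y, z), about 0.16 kg, number 2 from the bottom of the loosely stacked pack on the jig's bed. Origin at the centre of its underside.
- blank3: polished aluminium blank, 110 x 90 x 6 mm (x, y, z), about 0.16 kg, number 3 from the bottom of the loosely stacked pack on the jig's bed. Origin at the centre of its underside.
- blank4: polished aluminium blank, 110 x 90 x 6 mm (x, y, z), about 0.16 kg, number 4 from the bottom of the loosely stacked pack on the jig's bed. Origin at the centre of its underside.
- dish: bystander: fixed wooden dish 130 x 130 x 22 mm with copper discs. Origin at the centre of its underside.
- hammer: bystander: loose hammer lying on the bench beyond the jig, about 250 mm long. Origin near its middle.
- bench_block: bystander: loose steel bench block on a rubber foot, 90 x 90 x 45 mm. Origin at the centre of its underside.
- jar: bystander: loose glass jar, 60 mm diameter, 85 mm high. Origin at the centre of its underside.
- punch: bystander: loose square steel punch, 100 mm long, 14 mm thick, lying on the bench. Origin at its middle, on the underside.
- mug: bystander: loose white mug, 72 mm diameter, 85 mm high. Origin at the centre of its underside.
Things that resemble listed ones, but are neither listed nor needed, are in the scene too. Leave any green, pink or purple look-alike of the block alone.

How it is judged:
On the way, in this order (a step that is already met when the one before it is completed fails the run):
1. the pack is pressed home against the end stop by more than 3 N, all four blanks within 3 mm of it (contact force between stop and anything else above 3 N and x of each of blank1, blank2, blank3, blank4 in the frame of jig above -0.003 m), for 0.15 s.
2. the pack is pressed home against the side rail by more than 3 N, all four blanks within 3 mm of it (contact force between rail and anything else above 3 N and y of each of blank1, blank2, blank3, blank4 in the frame of jig above -0.003 m), for 0.15 s.
At the end, for the whole second after the job is handed in: All four blanks lie flat in the pack in their first order, at rest, each within 2 mm of its home place (against stop and rail) and within 0.02 rad of square to the jig; the push block stands upright, at rest and released, on its mat, its centre within 45 mm of the mat's (x of blank1 in the frame of jig between -0.002 and 0.002 m and y of blank1 in the frame of jig between -0.002 and 0.002 m and z of blank1 in the frame of jig between 0.007 and 0.013 m and angle between the x axis of each of blank1, blank2, blank3, blank4 and the x axis of jig, either way round below 0.02 rad and linear speed of each of blank1, blank2, blank3, blank4, block below 0.01 m/s and x of blank2 in the frame of jig between -0.002 and 0.002 m and y of blank2 in the frame of jig between -0.002 and 0.002 m and z of blank2 in the frame of jig between 0.013 and 0.019 m and x of blank3 in the frame of jig between -0.002 and 0.002 m and y of blank3 in the frame of jig between -0.002 and 0.002 m and z of blank3 in the frame of jig between 0.019 and 0.025 m and x of blank4 in the frame of jig between -0.002 and 0.002 m and y of blank4 in the frame of jig between -0.002 and 0.002 m and z of blank4 in the frame of jig between 0.025 and 0.031 m and horizontal distance between block and mat below 0.045 m and angle between block's own z axis and vertical below 0.06 rad and height (world z) of block below 0.006 m); the robot touches nothing.
It fails at once if the pack is pressed on the stop or the rail by more than 35 N (contact force between any of stop, rail and anything else above 35 N).
It fails at once if the gripper or arm touches a blank (contact force between any of the fingers, the arm and blank1 above 1 N or contact force between any of the fingers, the arm and blank2 above 1 N or contact force between any of the fingers, the arm and blank3 above 1 N or contact force between any of the fingers, the arm and blank4 above 1 N).
It fails at once if the lamp is bumped (more than 2 N) (contact force between lamp and anything else above 2 N).
It fails at once if a bystander is shifted by more than 20 mm (distance of any of hammer, bench_block, jar, punch, mug from where it was at the start of the episode above 0.02 m).
It also fails if it takes over 72 s, if anything falls off the work surface, if the arm or the gripper's body presses on something with over 40 N, if the wrist force passes 120 N, or if a joint passes its speed limit or range.

## Robot

A 7-joint arm with a two-finger parallel gripper is mounted at the origin on the work surface. World frame = base frame: x ahead of the robot, y to its left, z up, the work surface at z = 0. Lengths are in m, angles in rad, forces in N, time in s.
With the tool pointing down it reaches from about 0.4 to 0.925 m from the base axis. Payload 4.1 kg.
Tool frame: the origin (TCP) lies on the centre line of the jaws, within the pads' length; the fingertips stand 17 mm ahead of it and the grasp point (between the pads) lies 2 mm behind it; z points along the fingers, y is the direction in which the jaws open and shut (so a half turn about z gives the same grasp; the last joint's range is limited). The gripper opens to 85 mm and grips with 20 to 120 N. Pads are 22 mm wide; open, the fingers measure 114 mm over their backs; the gripper's body (76 mm by 85 mm) begins 54 mm behind the grasp point. The pads swing forward as they close: fully open they stand 13 mm farther back than shut.
Start: joints at [1.177, 0.398, 0.045, 1.537, -0.019, 1.207, -0.051], TCP at [0.189, -0.622, 0.248] pointing down, gripper open.
Joint ranges: [-2.82, 2.82], [-0.49, 2.23], [-1.37, 1.46], [0, 2.46], [-1.36, 4.5], [0.23, 2], [-2.94, 2.94]. Speed limits (rad/s): [2.57, 2.57, 3.14, 3.14, 3.14, 3.14, 3.14].

## Interface

Orientations are given as [roll, pitch, yaw] about the fixed x, y, z axes, in that order (R = Rz(yaw) Ry(pitch) Rx(roll)).
In Python, from workcell import robot, eyes gives the robot as it stands. The module is installed in compiled form; this text tells all that it offers.
- The arm moves only by the tool arm_command, never from a script. Its argument "steps" is one flat list of numbers, 7 for each row, row after row: the shift along the tool's x, y, z in mm, then the turn, a rotation vector about the tool's x, y, z in degrees, then the gripper's target within -1 to 1 (fully open at 1, half-way at 0, shut at -1). In form: [x, y, z, wx, wy, wz, fingers, x, y, z, wx, wy, wz, fingers, ...]. A call has 1 to 12 rows; each row is the pose to reach, as a shift and turn from the pose measured when the call began, along the tool's axes at that moment; what a row does not reach only later rows make up. A row lasts 1/12 s, in which the tool goes at most 41.7 mm and 7.16 degrees, less where a joint would pass 70% of its speed; a pose out of reach is approached as far as the arm can. A call with a gripper value outside its range is refused whole. The fingers move at their own pace and stop on an object; "newtons" is the grip in N (left out, the last holds). Time passes only in rows, so rows that repeat a pose let the fingers close. It gives the time, the measured TCP pose, the force and the opening at its end, in the units of the state.
- robot.get_obs(): the state, without advancing time (a new reading comes with each control period).
- eyes.camera(name): name is "side" or "top"; returns (picture, depth): 400x640x3 uint8, blue, green, red; 400x640 float32, m along the optical axis (not along the pixel's ray), 0 where there is no reading.
- eyes.camera_model(name): a dict with "mtx" (3x3 intrinsics, pixels), "R" (3x3) and "t" (3): a world point X has camera coordinates R X + t. Camera axes: x right, y down, z forward; pixel columns grow to the right and rows downward; lengths in m; the calibration is good to about 2 mm. A picture is of the moment at which its call begins. camera_model takes no time and is no camera call.
- robot.sign_off(): hands the job in, once; it reports no verdict.
The state is a dict: "time_s": time; "qpos": joint angles; "qd": joint speeds; "joint_torque": joint torques, N m; "position": TCP position; "tcp_rot": TCP orientation; "wrist_force": force on the tool from outside, world axes, zero at the start; "ft_torque": the same for the moment, N m; "opening": finger opening in m.
Only numpy, scipy, OpenCV 4.12 (cv2) and the standard library are available. Lean on these libraries where they do the work, as an engineer would, in place of code of your own. Each camera call takes 0.05 s, during which the arm holds its last target.

## Working session

There is one attempt and no reset: what is moved stays moved. The work goes in short steps, Python scripts to look and compute and a tool call to move; the robot and the scene stay as the last step left them, time stands still between calls to the robot, and variables do not carry over. Pictures are saved under pics/ and viewed, and the job is handed in when it is done.

Besides the shell and the picture viewer there is one more tool, called as name(argument=value, ...) on one line, values as JSON. arm_command: Moves the arm, as the interface text tells. Its arguments: {"type":"object","properties":{"steps":{"type":"array","items":{"type":"number"}},"newtons":{"type":"number"}},"required":["steps"]}

```bash
mkdir -p pics; ls
python3 - <<'E'
from workcell import robot, eyes
import cv2, numpy as np
o=robot.get_obs(); print({k:np.round(v,3) for k,v in o.items()})
for n in ("side","top"):
    p,d=eyes.camera(n); cv2.imwrite(f"pics/{n}0.png",p); np.savez(f"{n}0.npz",p=p,d=d)
    m=eyes.camera_model(n); print(n,m, "campos",-m["R"].T@m["t"], d.min(),d.max())
E
```

```text
pics
{'time_s': np.float64(0.0), 'qpos': array([ 1.177,  0.399,  0.045,  1.538, -0.019,  1.207, -0.051]), 'qd': array([-0.002,  0.001,  0.   , -0.   , -0.002,  0.001, -0.   ]), 'joint_torque': array([ 0.0000e+00, -4.7513e+01,  1.3650e+00, -2.5422e+01,  1.2000e-02,
        1.0000e-02, -0.0000e+00]), 'position': array([ 0.189, -0.621,  0.247]), 'tcp_rot': array([-3.14 ,  0.   ,  0.295]), 'wrist_force': array([-0.1  ,  0.361,  0.089]), 'ft_torque': array([-0.012,  0.024,  0.004]), 'opening': np.float64(0.085)}
side {'mtx': array([[387.41061428,   0.        , 316.46851693],
       [  0.        , 387.41061428, 199.77812876],
       [  0.        ,   0.        ,   1.        ]]), 'R': array([[ 0.98725973, -0.15908026,  0.00342063],
       [-0.08614101, -0.55242303, -0.82910103],
       [ 0.13378324,  0.81824341, -0.55908834]]), 't': array([-0.49925313,  0.19776228,  0.92974177])} campos [ 0.38554409 -0.73092796  0.68548046] 0.0 2.6747391
top {'mtx': array([[490.90407707,   0.        , 312.50197918],
       [  0.        , 490.90407707, 204.90590451],
       [  0.        ,   0.        ,   1.        ]]), 'R': array([[ 2.04930603e-03, -9.99997703e-01, -6.27531815e-04],
       [-9.96456006e-01, -1.98927744e-03, -8.40920441e-02],
       [ 8.40906026e-02,  7.97638178e-04, -9.96457794e-01]]), 't': array([0.15384978, 0.55236148, 1.61234345])} campos [0.4145057  0.15366216 1.65317794] 0.0 2.4942396
```

View pics/side0.png

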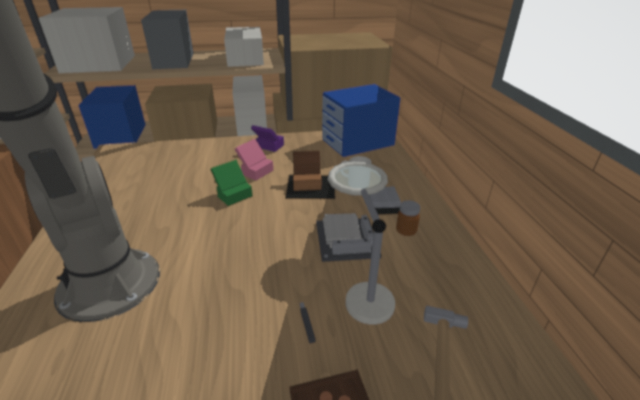

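View pics/top0.png

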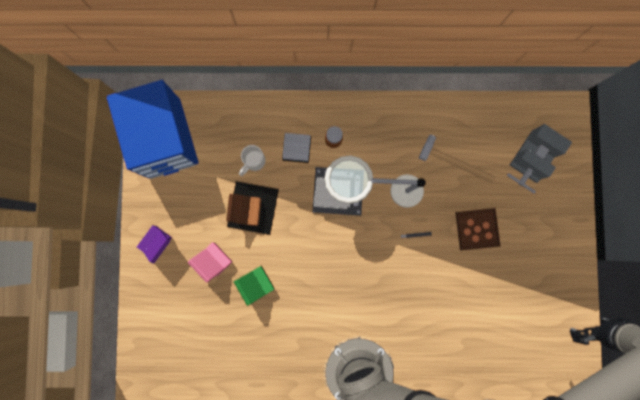

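The wooden block on the black mat is at top (245,210) and side (307,175). The look-alikes are green (254,286), pink (210,262) and purple (154,243). Only the wooden one stands on a mat, so it fits; I'll confirm in enlarged crops.

Run:
```python
import cv2, numpy as np
t=np.load("top0.npz")["p"]; s=np.load("side0.npz")["p"]
cv2.imwrite("pics/tcrop.png",cv2.resize(t[120:250,215:415],None,fx=4,fy=4,interpolation=cv2.INTER_CUBIC))
cv2.imwrite("pics/scrop.png",cv2.resize(s[140:270,275:435],None,fx=4.5,fy=4.5,interpolation=cv2.INTER_CUBIC))
```

```text
(no output)
```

View pics/tcrop.png

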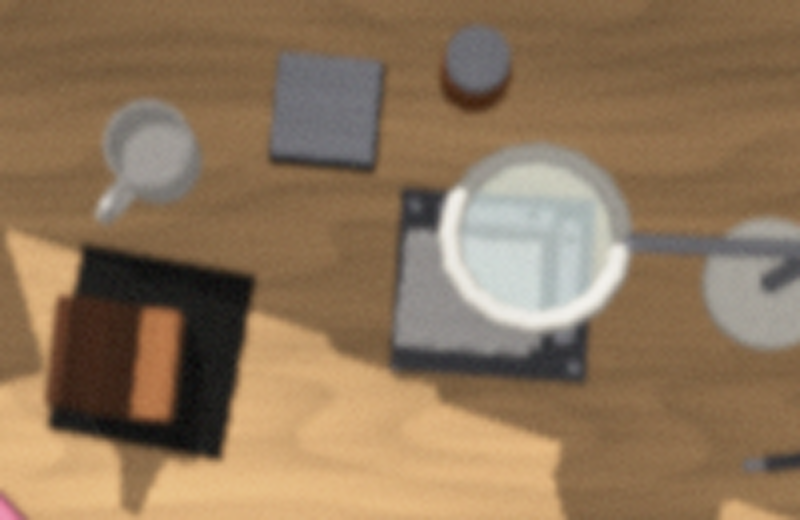

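View pics/scrop.png

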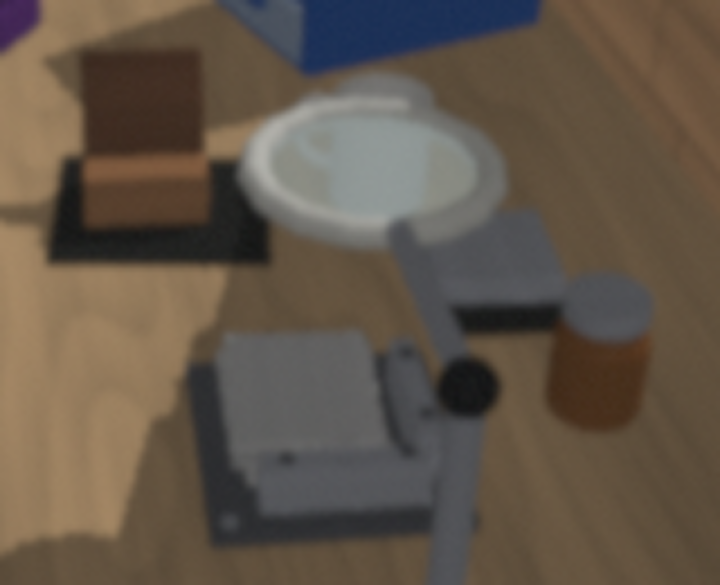

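The crops confirm it: pale body and dark board leaning left, standing on the black mat (crop (120,360)). The jig is at crop (490,285), partly under the lamp ring at (535,235). Next I'll measure the mat, jig, block and lamp.

```bash
cat > h.py <<'E'
import numpy as np, cv2
from workcell import robot, eyes
def ray(cam,uv,z):
    m=eyes.camera_model(cam); K,R,t=m["mtx"],m["R"],m["t"]
    uv=np.atleast_2d(np.asarray(uv,float)); c=-R.T@t
    d=(R.T@(np.linalg.inv(K)@np.c_[uv,np.ones(len(uv))].T)).T
    return c+d*((z-c[2])/d[:,2])[:,None]
def cloud(cam,d):
    m=eyes.camera_model(cam); K,R,t=m["mtx"],m["R"],m["t"]
    v,u=np.indices(d.shape); X=np.stack([(u-K[0,2])/K[0,0]*d,(v-K[1,2])/K[1,1]*d,d],-1)
    return (X-t)@R
def proj(cam,P):
    m=eyes.camera_model(cam); X=np.atleast_2d(P)@m["R"].T+m["t"]; q=X@m["mtx"].T; return q[:,:2]/q[:,2:]
E
python3 - <<'E'
from h import *
f=np.load("top0.npz"); p,d=f["p"],f["d"]; P=cloud("top",d)
hsv=cv2.cvtColor(p,cv2.COLOR_BGR2HSV)
for y,x in [(190,275),(210,237),(210,254),(225,250),(200,320),(216,325),(210,333),(156,296),(200,265),(255,350)]:
    print((x,y),p[y,x],hsv[y,x],np.round(P[y,x],3))
# mat
gray=p.max(2)
m=((gray<40)).astype(np.uint8); m[:, :215]=0; m[:,290:]=0; m[:175]=0; m[240:]=0
c=max(cv2.findContours(m,0,1)[0],key=cv2.contourArea); r=cv2.minAreaRect(cv2.convexHull(c)); b=cv2.boxPoints(r); print("mat",r,ray("top",b,.003).round(4), ray("top",[r[0]],.003))
# depth height maps
Z=P[...,2]
for name,(lo,hi) in {"bodytop":(.036,.05),"board":(.055,.2)}.items():
    m=((Z>lo)&(Z<hi)).astype(np.uint8); m[:, :215]=0; m[:,280:]=0; m[:175]=0; m[240:]=0
    pts=P[m>0]; r=cv2.minAreaRect((pts[:,:2]*1000).astype(np.float32)); print(name,len(pts),r,pts[:,2].min(),pts[:,2].max(),pts.mean(0).round(4), cv2.boxPoints(r).round(1).tolist())
# blanks top
m=((Z>.028)&(Z<.042)).astype(np.uint8); m[:,:305]=0;m[:,375:]=0;m[:160]=0;m[220:]=0
pts=P[m>0]; r=cv2.minAreaRect((pts[:,:2]*1000).astype(np.float32)); print("blank4",len(pts),r,np.median(pts[:,2]),cv2.boxPoints(r).round(1).tolist())
m=((Z>.185)&(Z<.235)).astype(np.uint8); m[:,:315]=0;m[:,375:]=0;m[:150]=0;m[220:]=0
pts=P[m>0]; print("lamp",pts.min(0),pts.max(0))
np.set_printoptions(linewidth=250)
print((Z[160:222:3,308:376:3]*1000).round().astype(int))
E
```

```text
(275, 190) [20 21 21] [30 12 21] [ 0.605  0.282 -0.003]
(237, 210) [23 37 62] [ 11 160  62] [0.53  0.397 0.086]
(254, 210) [ 75 120 183] [ 13 151 183] [0.533 0.347 0.042]
(250, 225) [31 44 66] [ 11 135  66] [0.485 0.365 0.007]
(320, 200) [140 145 147] [ 21  12 147] [0.568 0.13  0.034]
(325, 216) [ 67  97 125] [ 16 118 125] [0.516 0.113 0.006]
(333, 210) [59 56 57] [130  13  59] [0.536 0.086 0.007]
(296, 156) [121 116 114] [111  15 121] [0.711 0.21  0.054]
(265, 200) [31 31 34] [ 0 23 34] [0.57  0.315 0.007]
(350, 255) [120 168 212] [ 16 111 212] [0.386 0.03  0.008]
mat ((252.885498046875, 207.58885192871094), (41.00971221923828, 44.66350173950195), 11.003539085388184) [[0.4834 0.4373 0.003 ]
 [0.632  0.4108 0.003 ]
 [0.6055 0.2742 0.003 ]
 [0.4574 0.3017 0.003 ]] [[0.54428263 0.35600042 0.003     ]]
bodytop 290 ((567.7970581054688, 364.36090087890625), (69.16436004638672, 156.8323974609375), 84.72462463378906) 0.036389740965332 0.04989385145050405 [0.533  0.3517 0.0435] [[486.5, 337.1000061035156], [642.7000122070312, 322.70001220703125], [649.0999755859375, 391.6000061035156], [492.
[... 2464 characters left out ...]
  4   26   15   26   29   35   38   34   34   38   34   38   40   14   23   40   12    3    4    3   -2    2]
 [   7    0    8   10   14   18    8   17   12   16    8   13   18   10    2    1    6    6   -2   -7   -5   -2   -1]
 [   0   -1    8   11    8   20   12   16   14    9   14    8   13   10   11    3    6   11   -1   -2   -3    2    2]
 [   5   -3    5    2    0   -7    0    3    0   10   -1    4   -2    7   10   13   12   11   -1   -2   -3   -2    1]
 [   2    4   -5   -3    5    5    2    4    3   -6   -1   -2    2    6   -4    6    6    0    3    5    5    4   -2]
 [   4   -3    0   -4   -4    3   -8    2    1    2    2   -1   -6    3   -4    4    7   -3   -1    2    5    1   -2]]
```

Run:
```python
from h import *
f=np.load("top0.npz"); p,d=f["p"],f["d"]
hsv=cv2.cvtColor(p,cv2.COLOR_BGR2HSV); S=hsv[...,1].astype(float)
def cross(prof,thr):  # first subpixel crossing
    i=np.where((prof[:-1]-thr)*(prof[1:]-thr)<=0)[0]
    return None if len(i)==0 else i[0]+(thr-prof[i[0]])/(prof[i[0]+1]-prof[i[0]]+1e-9)
L=[];B=[]
for v in range(171,209):
    c=cross(S[v,306:326],60); 
    if c is not None: L.append((306+c,v))
for u in range(318,358):
    c=cross(S[203:225,u][::-1],60)
    if c is not None: B.append((u,224-c))
def fit(pts,z):
    W=ray("top",pts,z)[:,:2]; l=cv2.fitLine(W.astype(np.float32),cv2.DIST_HUBER,0,0.001,.001).ravel(); 
    res=(W-l[2:])@np.array([-l[1],l[0]]); return l,res.std(),np.degrees(np.arctan2(l[1],l[0])),len(pts)
lL=fit(L,.01);lB=fit(B,.01); print("left",lL);print("bottom",lB)
dl=lL[0][:2]*np.sign(lL[0][0]); db=lB[0][:2]*np.sign(-lB[0][1])
# jig y dir=dl ; x dir=db
print("jig x yaw from left",np.degrees(np.arctan2(dl[1],dl[0]))-90,"from bottom",np.degrees(np.arctan2(db[1],db[0])))
A=np.c_[dl,-db]; s=np.linalg.solve(A,lB[0][2:]-lL[0][2:]); C=lL[0][2:]+s[0]*dl; 
yaw=np.radians((np.degrees(np.arctan2(dl[1],dl[0]))-90+np.degrees(np.arctan2(db[1],db[0])))/2)
ex=np.array([np.cos(yaw),np.sin(yaw)]); ey=np.array([-ex[1],ex[0]])
O=C+.08*ex+.08*ey; print("corner",C,"jig origin",O,"yaw",np.degrees(yaw))
np.savez("jig.npz",O=O,ex=ex,ey=ey,yaw=yaw)
# lamp in jig
lc=np.array([.614,.046])-O; print("lamp in jig",lc@ex,lc@ey)
# block: orange mask
v=p.max(2)
m=((hsv[...,1]>100)&(v>115)).astype(np.uint8); m[:, :243]=0; m[:,264:]=0; m[:194]=0; m[229:]=0
R=[]
for y in range(201,222):
    pr=v[y,252:270].astype(float); c=cross(pr,105); 
    if c is not None: R.append((252+c,y))
r=fit(R,.043); print("block right edge",r, ray("top",[np.mean(R,0)],.043))
BL=[]
for y in range(201,222):
    pr=v[y,235:256].astype(float); c=cross(pr,120)
    if c is not None: BL.append((235+c,y))
print("board/body boundary",fit(BL,.043))
T=[];Bo=[]
for x in range(251,258):
    c=cross(v[185:208,x].astype(float),105); T.append((x,185+c)); c=cross(v[208:235,x].astype(float),105); Bo.append((x,208+c))
print("top edge",fit(T,.043)); print("bot edge",fit(Bo,.043))
```

```text
left (array([ 0.9967332 , -0.08076476,  0.5985565 ,  0.15140842], dtype=float32), np.float64(0.0004261647794424062), np.float32(-4.632525), 38)
bottom (array([0.06766755, 0.9977079 , 0.5249465 , 0.06604713], dtype=float32), np.float64(0.00025537947395767597), np.float32(86.119965), 40)
jig x yaw from left -94.63252 from bottom -93.88002
corner [0.53110665 0.15687385] jig origin [0.60494864 0.07115708] yaw -94.25626
lamp in jig 0.02441593177316733 0.010893495704277561
block right edge (array([ 0.9959837 , -0.08953443,  0.52994287,  0.3323769 ], dtype=float32), np.float64(0.00023456087640365218), np.float32(-5.1368237), 21) [[0.52992213 0.33237876 0.043     ]]
board/body boundary (array([ 0.99536234, -0.09619699,  0.524272  ,  0.36594132], dtype=float32), np.float64(0.0003987454853007322), np.float32(-5.5202174), 21)
top edge (array([0.03269896, 0.9994652 , 0.577478  , 0.34786704], dtype=float32), np.float64(0.0003400319504427933), np.float32(88.12615), 7)
bot edge (array([ 0.13384284, -0.99100256,  0.48624876,  0.34676537], dtype=float32), np.float64(0.001159049720470451), np.float32(-82.30828), 7)
```

```bash
cat >> h.py <<'E'
def T(O,yaw,z,pts):
    c,s=np.cos(yaw),np.sin(yaw); p=np.atleast_2d(np.asarray(pts,float))
    return np.c_[O[0]+c*p[:,0]-s*p[:,1],O[1]+s*p[:,0]+c*p[:,1],z+p[:,2]]
def rect(x0,x1,y0,y1,z): return [[x0,y0,z],[x1,y0,z],[x1,y1,z],[x0,y1,z]]
def overlay(img,cam,polys,box,f,fn):
    im=cv2.resize(img[box[1]:box[3],box[0]:box[2]],None,fx=f,fy=f,interpolation=cv2.INTER_CUBIC)
    for P,col in polys:
        q=((proj(cam,P)-np.array(box[:2])+.5)*f).round().astype(np.int32); cv2.polylines(im,[q],True,col,1)
    cv2.imwrite(fn,im)
E
python3 - <<'E'
from h import *
j=np.load("jig.npz"); O=j["O"]; yw=float(j["yaw"])
bc=(.5351,.3671); by=np.radians(-95.2)
polys=[(T(O,yw,0,rect(-.08,.085,-.08,.075,.01)),(0,0,255)),(T(O,yw,0,rect(.055,.07,-.05,.05,.045)),(0,255,255)),(T(O,yw,0,rect(-.047,.047,.045,.06,.045)),(255,255,0)),
 (T(O,yw,0,rect(-.055,.055,-.045,.045,.034)),(255,0,255)),
 (T(bc,by,.003,rect(-.035,.035,-.045,.045,.04)),(0,255,0)),(T(bc,by,.003,rect(-.035,.035,-.045,.045,0)),(0,255,0)),
 (T(bc,by,.003,[[-.035-.018,-.045,.076+.0214],[-.035-.018,.045,.076+.0214],[-.035+.018,.045,.076-.0214],[-.035+.018,-.045,.076-.0214]]),(255,255,255))]
for n,b,f in (("top",(215,120,415,250),4),("side",(275,140,435,270),4.5)):
    overlay(np.load(n+"0.npz")["p"],n,polys,b,f,f"pics/ov_{n}.png")
E
```

```text
(no output)
```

View pics/ov_top.png

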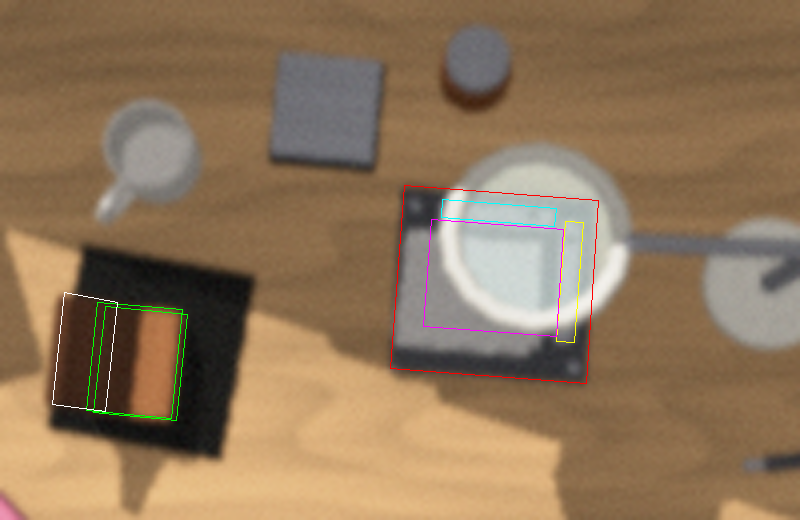

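View pics/ov_side.png

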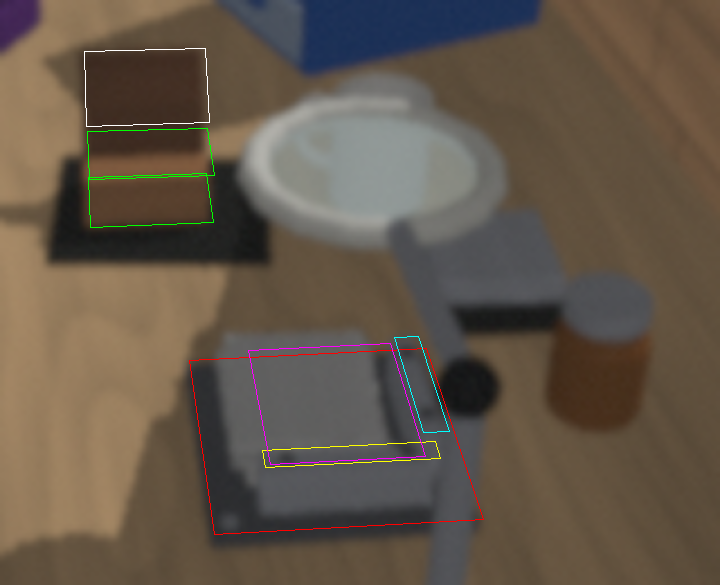

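Fits agree: the jig's bed matches in both views, and the block body measured 91 mm against 90. The top blank lies about 25 mm short in x and 18 mm short in y. Now the approach moves.

```bash
cat >> h.py <<'E'
from scipy.spatial.transform import Rotation as Ro
GY=-95.2 # block yaw at grasp
def toolR(yawdeg):
    c,s=np.cos(np.radians(yawdeg)),np.sin(np.radians(yawdeg)); bx=np.array([c,s,0]); by=np.array([-s,c,0]); z=np.array([0,0,1.])
    a,b=np.cos(np.radians(40)),np.sin(np.radians(40))
    return Ro.from_matrix(np.c_[by,a*bx+b*z,b*bx-a*z])
def cur():
    o=robot.get_obs(); return np.array(o["position"]),Ro.from_euler("xyz",o["tcp_rot"]),o
def rel(P,R):
    p,r,o=cur(); print((r.inv().apply(np.array(P)-p)*1000).round(1).tolist(), np.degrees((r.inv()*R).as_rotvec()).round(2).tolist())
E
python3 - <<'E'
from h import *
p,r,o=cur()
rel((.40,-.45,.40),Ro.from_euler("xyz",[np.pi,0,.1]))
rel((.50,-.15,.40),Ro.from_euler("xyz",[np.pi,0,-.09]))
R=toolR(GY); g=np.array([.5375,.402,.079]); print(R.as_euler("xyz"), "tcp grasp",g+.002*R.as_matrix()[:,2], "pre",g-.118*R.as_matrix()[:,2])
E
```

```text
[252.0, -102.9, -152.5] [-0.1, 0.02, 11.17]
[434.9, -360.9, -152.0] [-0.1, 0.03, 22.05]
[ 2.44346095  0.         -0.09075712] tcp grasp [0.53738349 0.40071972 0.07746791] pre [0.54437438 0.47753677 0.16939324]
```

arm_command(steps=[30, -10, -40, 0, 0, 0, 1, 70, -25, -80, 0, 0, 0, 1, 110, -40, -115, 0, 0, 0, 1, 145, -55, -140, 0, 0, 0, 1, 180, -75, -150, 0, 0, 4, 1, 215, -95, -152, 0, 0, 8, 1, 250, -120, -152, 0, 0, 11, 1, 280, -150, -152, 0, 0, 14, 1, 310, -185, -152, 0, 0, 17, 1, 340, -220, -152, 0, 0, 20, 1, 370, -255, -152, 0, 0, 22, 1, 395, -290, -152, 0, 0, 22, 1])

```text
time_s: 1.1
position: [0.4634, -0.2759, 0.3992]
tcp_rot: [-3.14, 0.001, -0.09]
wrist_force: [0.7, -0.3, 0.6]
opening: 0.0855
```

Run:
```python
from h import *
p,r,o=cur(); print(p,o["tcp_rot"],o["qpos"].round(2),o["time_s"])
rel((.52,.10,.40),Ro.from_euler("xyz",[np.pi,0,-.09]))
rel((.54,.48,.38),Ro.from_euler("xyz",[np.pi,0,-.09]))
```

```text
[ 0.4633622  -0.27594634  0.39916833] [-3.13986493e+00  1.27407645e-03 -9.01221663e-02] [ 0.6   0.13 -0.16  1.56  0.02  1.46 -1.22] 1.1
[22.6, -379.5, -0.2] [-0.1, 0.07, -0.01]
[8.3, -759.7, 20.5] [-0.1, 0.07, -0.01]
```

arm_command(steps=[5, -35, 0, 0, 0, 0, 1, 8, -75, 0, 0, 0, 0, 1, 12, -115, 0, 0, 0, 0, 1, 16, -155, 0, 0, 0, 0, 1, 20, -195, 0, 0, 0, 0, 1, 22, -235, 0, 0, 0, 0, 1, 22, -275, 0, 0, 0, 0, 1, 22, -315, 0, 0, 0, 0, 1, 22, -355, 0, 0, 0, 0, 1, 22, -395, 0, 0, 0, 0, 1, 20, -435, 0, 0, 0, 0, 1, 18, -475, 0, 0, 0, 0, 1])

```text
time_s: 2.1
position: [0.5237, 0.1971, 0.3997]
tcp_rot: [-3.14, 0.002, -0.091]
wrist_force: [0.3, -0.1, 0.5]
opening: 0.0854
```

Run:
```python
from h import *
p,r,o=cur(); print(p,o["tcp_rot"],o["qpos"].round(2),o["time_s"])
R=toolR(GY); z=R.as_matrix()[:,2]; g=np.array([.5375,.402,.079])
rel(g-.218*z,R); rel(g-.118*z,R); rel(g+.002*z,R)
```

```text
[0.52366913 0.19709865 0.39966201] [-3.14037057e+00  1.54972271e-03 -9.05198587e-02] [ 0.03  0.19 -0.55  1.51  0.1   1.47 -2.19] 2.1
[-4.5, -345.3, 154.1] [-40.07, 0.08, 0.04]
[-4.4, -280.9, 230.6] [-40.07, 0.08, 0.04]
[-4.2, -203.6, 322.5] [-40.07, 0.08, 0.04]
```

arm_command(steps=[0, -35, 0, -3, 0, 0, 1, 0, -70, 0, -7, 0, 0, 1, 0, -105, 0, -12, 0, 0, 1, 0, -140, 0, -17, 0, 0, 1, 0, -175, 0, -22, 0, 0, 1, 0, -210, 10, -27, 0, 0, 1, -2, -245, 30, -32, 0, 0, 1, -4, -280, 55, -36, 0, 0, 1, -4, -310, 85, -40, 0, 0, 1, -4, -330, 115, -40, 0, 0, 1, -4, -345, 140, -40, 0, 0, 1, -4, -345, 154, -40, 0, 0, 1])

```text
time_s: 3.1
position: [0.5544, 0.4674, 0.2918]
tcp_rot: [2.452, 0.011, -0.097]
wrist_force: [1.2, 0.2, -1.9]
opening: 0.0853
```

Run:
```python
from h import *
p,r,o=cur(); print(p,o["tcp_rot"],o["qpos"].round(2),o["time_s"],o["wrist_force"])
R=toolR(GY); z=R.as_matrix()[:,2]; g=np.array([.5375,.402,.079])
rel(g-.118*z,R); rel(g+.002*z,R)
for n in ("side","top"):
    p,d=eyes.camera(n); np.savez(n+"1.npz",p=p,d=d)
cv2.imwrite("pics/pre.png",np.vstack([cv2.resize(np.load("side1.npz")["p"][60:260,180:400],None,fx=2.5,fy=2.5)[:300],cv2.resize(np.load("top1.npz")["p"][140:260,160:380],None,fx=2.5,fy=2.5)]))
```

```text
[0.55444889 0.46740201 0.29182625] [ 2.45173167  0.01085424 -0.09714409] [-1.14  0.98  0.68  0.78 -0.04  1.99 -2.25] 3.1 [ 1.23195961  0.22751858 -1.85886618]
[-9.7, -85.0, 88.7] [-0.48, 0.71, 0.12]
[-8.2, -84.0, 208.7] [-0.48, 0.71, 0.12]
```

View pics/pre.png

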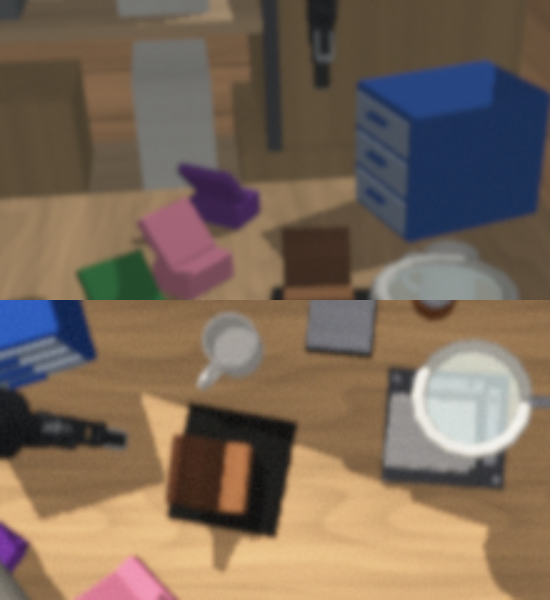

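arm_command(steps=[-5, -40, 30, 0, 0.5, 0, 1, -10, -80, 60, -0.5, 0.7, 0, 1, -10, -85, 89, -0.5, 0.7, 0, 1, -10, -85, 89, -0.5, 0.7, 0, 1, -10, -85, 89, -0.5, 0.7, 0, 1, -10, -85, 89, -0.5, 0.7, 0, 1])

```text
time_s: 3.7
position: [0.5417, 0.4786, 0.1615]
tcp_rot: [2.431, 0.005, -0.086]
wrist_force: [-0.2, 0.9, 1.2]
opening: 0.0854
```

Run:
```python
from h import *
p,r,o=cur(); print(p,o["tcp_rot"],o["qpos"].round(2),o["time_s"],o["wrist_force"])
R=toolR(GY); z=R.as_matrix()[:,2]; g=np.array([.5375,.402,.079])
rel(g-.118*z,R); rel(g+.002*z,R)
```

```text
[0.54171975 0.47861149 0.16153847] [ 2.43142392  0.00510049 -0.08625148] [-1.19  1.06  0.64  0.93 -0.06  1.81 -2.33] 3.7 [-0.24463784  0.9026162   1.15316335]
[2.7, 5.8, -5.4] [0.69, 0.06, 0.39]
[2.8, 4.3, 114.6] [0.69, 0.06, 0.39]
```

arm_command(steps=[3, 5, 0, 0.7, 0, 0.4, 1, 3, 5, 25, 0.7, 0, 0.4, 1, 3, 5, 50, 0.7, 0, 0.4, 1, 3, 5, 75, 0.7, 0, 0.4, 1, 3, 5, 90, 0.7, 0, 0.4, 1, 3, 5, 90, 0.7, 0, 0.4, 1, 3, 5, 90, 0.7, 0, 0.4, 1])

```text
time_s: 4.28
position: [0.5406, 0.4161, 0.0997]
tcp_rot: [2.447, -0.002, -0.093]
wrist_force: [-0.2, -0.0, -0.1]
opening: 0.0853
```

Run:
```python
from h import *
p,r,o=cur(); print(p,o["tcp_rot"],o["qpos"].round(2),o["time_s"],o["wrist_force"])
R=toolR(GY); z=R.as_matrix()[:,2]; g=np.array([.5375,.402,.079])
rel(g+.002*z,R)
for n in ("side","top"):
    p,d=eyes.camera(n); np.savez(n+"1.npz",p=p,d=d)
cv2.imwrite("pics/pre2.png",np.hstack([cv2.resize(np.load("side1.npz")["p"][110:210,260:360],None,fx=4,fy=4),cv2.resize(np.load("top1.npz")["p"][160:260,190:290],None,fx=4,fy=4)]))
```

```text
[0.54064214 0.41606209 0.09967165] [ 2.44660564e+00 -2.26337314e-03 -9.29606476e-02] [-1.2   1.02  0.64  1.17 -0.06  1.6  -2.33] 4.2833 [-0.20270938 -0.04034025 -0.07918871]
[-1.9, -2.3, 27.0] [-0.18, -0.02, -0.18]
```

View pics/pre2.png

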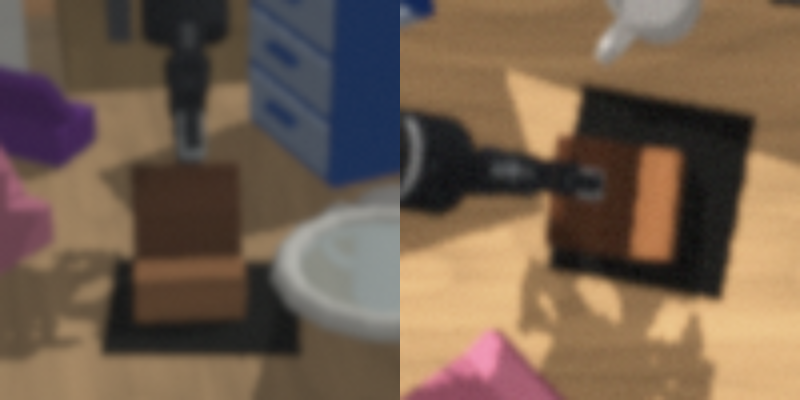

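The upper finger is over the board's middle: side crop (190,150), with the board spanning 133–240. I'll advance and close.

arm_command(steps=[-2, -2, 13, 0, 0, 0, 1, -2, -2, 27, 0, 0, 0, 1, -2, -2, 27, 0, 0, 0, 1, -2, -2, 27, 0, 0, 0, 1])

```text
time_s: 4.72
position: [0.5377, 0.4029, 0.0785]
tcp_rot: [2.449, -0.004, -0.09]
wrist_force: [1.2, -0.4, -0.0]
opening: 0.0852
```

arm_command(steps=[0, 0, 0, 0, 0, 0, 0, 0, 0, 0, 0, 0, 0, -0.3, 0, 0, 0, 0, 0, 0, -0.6, 0, 0, 0, 0, 0, 0, -1, 0, 0, 0, 0, 0, 0, -1, 0, 0, 0, 0, 0, 0, -1, 0, 0, 0, 0, 0, 0, -1, 0, 0, 0, 0, 0, 0, -1], newtons=100)

```text
time_s: 5.38
position: [0.5379, 0.4024, 0.0795]
tcp_rot: [2.448, -0.004, -0.091]
wrist_force: [-1.2, -0.5, 5.2]
opening: 0.0171
```

Run:
```python
from h import *
p,r,o=cur(); print(p,o["tcp_rot"],o["opening"],o["time_s"],o["wrist_force"])
R=toolR(GY); z=R.as_matrix()[:,2]; g=np.array([.5375,.402,.079])
rel(g+.002*z,R); print(r.as_matrix().round(3))
```

```text
[0.53789774 0.40237326 0.07950154] [ 2.44760887 -0.0042683  -0.09110742] 0.01709364588963963 5.3833 [-1.19387908 -0.49669847  5.15436793]
[-0.4, 0.0, 2.6] [-0.24, -0.17, -0.17]
[[ 0.996 -0.073 -0.055]
 [-0.091 -0.765 -0.637]
 [ 0.004  0.64  -0.769]]
```

```bash
cat >> h.py <<'E'
def mat(R,p): M=np.eye(4); M[:3,:3]=R; M[:3,3]=p; return M
def blockM(xy,yawdeg,z): return mat(Ro.from_euler("z",yawdeg,degrees=True).as_matrix(),[xy[0],xy[1],z])
def curM():
    p,r,o=cur(); return mat(r.as_matrix(),p)
def jigM():
    j=np.load("jig.npz"); return blockM(j["O"],np.degrees(float(j["yaw"])),0)
def relM(Mt):
    D=np.linalg.inv(curM())@Mt; w=np.degrees(Ro.from_matrix(D[:3,:3]).as_rotvec()); print("shift",(D[:3,3]*1000).round(1).tolist(),"turn",w.round(2).tolist())
def blockto(x,y,z): # jig frame, m ; square to the jig
    TB=np.load("tb.npy"); relM(jigM()@mat(np.eye(3),[x,y,z])@np.linalg.inv(TB))
def blocknow():
    TB=np.load("tb.npy"); W=curM()@TB; B=np.linalg.inv(jigM())@W
    print("block jig mm",(B[:3,3]*1000).round(1),"rotvec deg",np.degrees(Ro.from_matrix(B[:3,:3]).as_rotvec()).round(2),"world",W[:3,3].round(4))
    o=robot.get_obs(); f=o["wrist_force"]; j=jigM()[:3,:3].T@f; print("F jig",j.round(2),"t",o["time_s"],"open",round(float(o["opening"]),4),"torq",o["ft_torque"].round(2),"q",o["qpos"].round(2))
E
python3 - <<'E'
from h import *
np.save("tb.npy",np.linalg.inv(curM())@blockM((.5347,.3671),GY,.003))
blocknow()
p,r,o=cur(); rel(p+[0,0,.06],toolR(GY))
E
```

```text
block jig mm [-289.9  -92.     3. ] rotvec deg [-0.    0.   -0.94] world [0.5347 0.3671 0.003 ]
F jig [ 0.58 -1.15  5.15] t 5.3833 open 0.0171 torq [-0.17  0.11 -0.15] q [-1.21  1.02  0.64  1.22 -0.06  1.54 -2.33]
[0.3, 38.4, -46.1] [-0.24, -0.17, -0.17]
```

arm_command(steps=[0, 6.4, -7.7, 0, 0, 0, -1, 0, 12.8, -15.4, 0, 0, 0, -1, 0, 25.6, -30.8, 0, 0, 0, -1, 0, 38.4, -46, 0, 0, 0, -1, 0, 38.4, -46, 0, 0, 0, -1, 0, 38.4, -46, 0, 0, 0, -1])

```text
time_s: 5.88
position: [0.5382, 0.4032, 0.1403]
tcp_rot: [2.451, -0.006, -0.091]
wrist_force: [0.2, 0.6, -2.4]
opening: 0.0169
```

Run:
```python
from h import *
blocknow()
for n in ("side","top"):
    p,d=eyes.camera(n); np.savez(n+"2.npz",p=p,d=d)
M=curM()@np.load("tb.npy"); yw=np.arctan2(M[1,0],M[0,0])
polys=[(T(M[:2,3],yw,M[2,3],rect(-.035,.035,-.045,.045,.04)),(0,255,0)),(T(M[:2,3],yw,M[2,3],rect(-.035,.035,-.045,.045,0)),(0,255,0))]
ims=[]
for n,b in (("side",(250,80,350,200)),("top",(190,150,290,270))):
    overlay(np.load(n+"2.npz")["p"],n,polys,b,4,f"pics/x_{n}.png"); ims.append(cv2.imread(f"pics/x_{n}.png"))
cv2.imwrite("pics/lift.png",np.hstack(ims))
blockto(-.2,-.018,.063)
```

```text
block jig mm [-291.   -91.6   63.7] rotvec deg [ 0.09  0.22 -0.91] world [0.5352 0.3682 0.0637]
F jig [-0.63  0.17 -2.36] t 5.8833 open 0.0169 torq [ 1.16 -0.14 -0.02] q [-1.21  0.96  0.66  1.19 -0.04  1.62 -2.31]
shift [75.9, 69.1, 55.7] turn [-0.03, 0.68, -0.65]
```

View pics/lift.png

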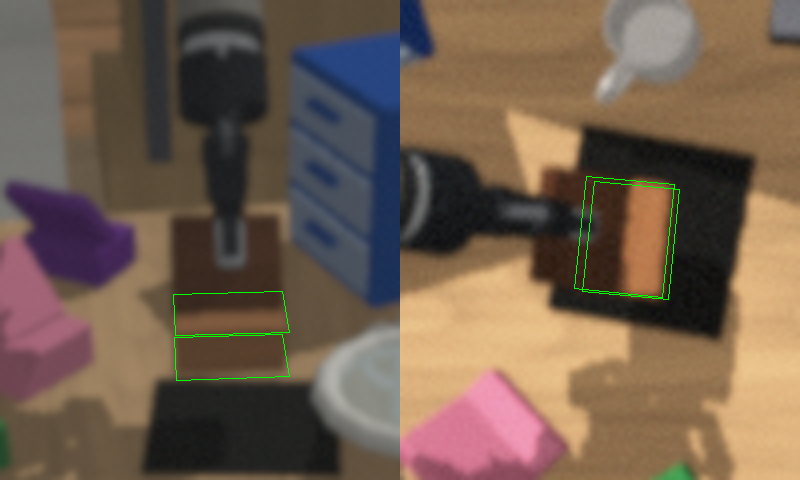

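arm_command(steps=[13, 12, 9, 0, 0.2, -0.2, -1, 26, 24, 19, 0, 0.4, -0.4, -1, 39, 36, 29, 0, 0.7, -0.6, -1, 52, 48, 38, 0, 0.7, -0.6, -1, 65, 60, 48, 0, 0.7, -0.6, -1, 76, 69, 56, 0, 0.7, -0.6, -1, 76, 69, 56, 0, 0.7, -0.6, -1, 76, 69, 56, 0, 0.7, -0.6, -1])

```text
time_s: 6.65
position: [0.6055, 0.3048, 0.1394]
tcp_rot: [2.448, -0.005, -0.079]
wrist_force: [0.5, 0.5, -3.4]
opening: 0.0169
```

Run:
```python
from h import *
blocknow()
blockto(-.16,-.018,.035);blockto(-.16,-.018,.013)
```

```text
block jig mm [-197.6  -16.8   62.9] rotvec deg [ 0.06  0.01 -0.24] world [0.6028 0.2695 0.0629]
F jig [-0.52  0.49 -3.35] t 6.65 open 0.0169 torq [ 1.18 -0.05 -0.02] q [-1.1   0.93  0.69  1.26  0.02  1.51 -2.19]
shift [-1.2, 11.0, 45.5] turn [-0.01, 0.1, -0.22]
shift [-1.3, -3.0, 62.4] turn [-0.01, 0.1, -0.22]
```

arm_command(steps=[-1, 5, 22, 0, 0.1, -0.2, -1, -1, 11, 45, 0, 0.1, -0.2, -1, -1, 4, 54, 0, 0.1, -0.2, -1, -1, -3, 62, 0, 0.1, -0.2, -1, -1, -3, 62, 0, 0.1, -0.2, -1, -1, -3, 62, 0, 0.1, -0.2, -1])

```text
time_s: 7.15
position: [0.6013, 0.2696, 0.0888]
tcp_rot: [2.448, -0.003, -0.072]
wrist_force: [0.2, -0.3, -2.9]
opening: 0.017
```

Run:
```python
from h import *
blocknow()
for n in ("side","top"):
    p,d=eyes.camera(n); np.savez(n+"3.npz",p=p,d=d)
M=curM()@np.load("tb.npy"); yw=np.arctan2(M[1,0],M[0,0])
polys=[(T(M[:2,3],yw,M[2,3],rect(-.035,.035,-.045,.045,.04)),(0,255,0)),(T(M[:2,3],yw,M[2,3],rect(-.035,.035,-.045,.045,0)),(0,255,0))]
ims=[]
for n,b in (("side",(290,140,390,280)),("top",(260,130,360,270))):
    overlay(np.load(n+"3.npz")["p"],n,polys,b,4,f"pics/x_{n}.png"); ims.append(cv2.imread(f"pics/x_{n}.png"))
cv2.imwrite("pics/down.png",np.hstack(ims))
blockto(-.13,-.018,.0125)
```

```text
block jig mm [-162.3  -18.3   12.3] rotvec deg [-0.06  0.04  0.12] world [0.5987 0.2344 0.0123]
F jig [ 0.26  0.18 -2.92] t 7.15 open 0.017 torq [ 1.18 -0.08  0.03] q [-1.09  0.95  0.68  1.37  0.02  1.38 -2.19]
shift [-0.7, 23.7, 21.4] turn [-0.07, -0.12, 0.03]
```

View pics/down.png

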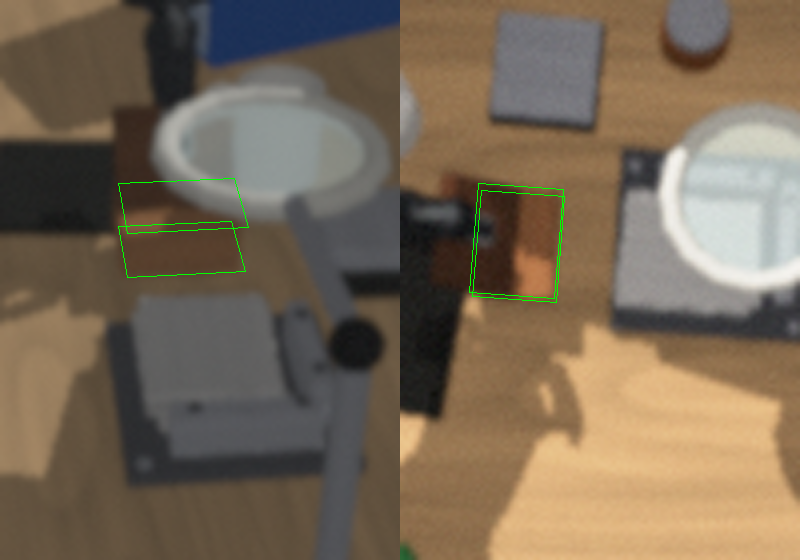

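arm_command(steps=[-0.5, 7, 6, 0, 0, 0, -1, -0.5, 14, 12.5, 0, 0, 0, -1, -0.7, 23, 20, 0, 0, 0, -1, -0.7, 30.6, 26.4, 0, 0, 0, -1, -0.7, 30.6, 26.4, 0, 0, 0, -1])

```text
time_s: 7.67
position: [0.5983, 0.2241, 0.0907]
tcp_rot: [2.446, -0.006, -0.078]
wrist_force: [-0.8, -1.4, -2.5]
opening: 0.0168
```

Run:
```python
from h import *
blocknow()
blockto(-.10,-.018,.0125)
```

```text
block jig mm [-116.5  -18.    14.3] rotvec deg [ 0.07 -0.12 -0.21] world [0.5957 0.1886 0.0143]
F jig [ 1.48 -0.68 -2.49] t 7.6667 open 0.0168 torq [ 0.96 -0.1  -0.01] q [-1.08  0.91  0.69  1.46  0.04  1.32 -2.16]
shift [-0.0, 11.7, 12.0] turn [0.12, 0.07, -0.2]
```

arm_command(steps=[0, 1, 3, 0, 0, -0.1, -1, 0, 3, 5, 0.1, 0, -0.2, -1, 0, 5, 6.5, 0.1, 0, -0.2, -1, 0, 7, 8, 0.1, 0, -0.2, -1, 0, 9, 10, 0.1, 0, -0.2, -1, 0, 11, 11.5, 0.1, 0, -0.2, -1, 0, 11, 11.5, 0.1, 0, -0.2, -1])

```text
time_s: 8.25
position: [0.5974, 0.2088, 0.0888]
tcp_rot: [2.449, -0.004, -0.075]
wrist_force: [1.1, 2.6, -4.5]
opening: 0.0166
```

Run:
```python
from h import *
blocknow()
blockto(-.09,-.018,.0125)
```

```text
block jig mm [-101.3  -17.8   12.3] rotvec deg [-0.02  0.05 -0.01] world [0.5947 0.1735 0.0123]
F jig [-2.68  0.93 -4.55] t 8.25 open 0.0166 torq [ 1.66 -0.18  0.08] q [-1.07  0.9   0.7   1.49  0.05  1.29 -2.15]
shift [-0.2, 8.8, 7.0] turn [-0.05, 0.02, 0.01]
```

arm_command(steps=[0, 1.5, 1.2, 0, 0, 0, -1, 0, 3, 2.4, 0, 0, 0, -1, 0, 4.5, 3.6, 0, 0, 0, -1, 0, 6, 4.8, 0, 0, 0, -1, 0, 7, 5.6, 0, 0, 0, -1, 0, 7, 5.6, 0, 0, 0, -1])

```text
time_s: 8.75
position: [0.5965, 0.1997, 0.0888]
tcp_rot: [2.449, -0.004, -0.075]
wrist_force: [1.4, 2.3, -3.8]
opening: 0.0166
```

Run:
```python
from h import *
blocknow()
```

```text
block jig mm [-92.3 -18.   12.2] rotvec deg [-0.04  0.08 -0.02] world [0.5939 0.1645 0.0122]
F jig [-2.41  1.21 -3.77] t 8.75 open 0.0166 torq [ 1.94 -0.11  0.1 ] q [-1.07  0.89  0.7   1.51  0.05  1.28 -2.15]
```

Now in 1 mm steps to the stop, reading the force.

arm_command(steps=[0, 0.8, 0.6, 0, 0, 0, -1, 0, 1.5, 1.2, 0, 0, 0, -1, 0, 1.5, 1.2, 0, 0, 0, -1])

```text
time_s: 9.0
position: [0.5965, 0.1987, 0.0889]
tcp_rot: [2.451, -0.004, -0.074]
wrist_force: [-0.5, 5.4, -2.9]
opening: 0.0169
```

arm_command(steps=[0, 0.8, 0.6, 0, 0, 0, -1, 0, 1.5, 1.2, 0, 0, 0, -1, 0, 1.5, 1.2, 0, 0, 0, -1])

```text
time_s: 9.25
position: [0.5965, 0.1983, 0.0889]
tcp_rot: [2.453, -0.004, -0.073]
wrist_force: [0.3, 5.7, -1.6]
opening: 0.017
```

Run:
```python
from h import *
blocknow()
```

```text
block jig mm [-91.2 -17.7  12.3] rotvec deg [0.01 0.31 0.08] world [0.594  0.1634 0.0123]
F jig [-5.7  -0.12 -1.62] t 9.25 open 0.017 torq [ 2.22 -0.03 -0.06] q [-1.07  0.89  0.7   1.51  0.05  1.27 -2.14]
```

arm_command(steps=[0, 1.5, 1.3, 0, 0, 0, -1, 0, 3, 2.5, 0, 0, 0, -1, 0, 3, 2.5, 0, 0, 0, -1, 0, 3, 2.5, 0, 0, 0, -1, 0, 3, 2.5, 0, 0, 0, -1])

```text
time_s: 9.67
position: [0.597, 0.1965, 0.0889]
tcp_rot: [2.457, -0.006, -0.071]
wrist_force: [1.2, 5.9, -2.2]
opening: 0.0169
```

Run:
```python
from h import *
blocknow()
```

```text
block jig mm [-89.7 -16.9  12.1] rotvec deg [0.1  0.51 0.23] world [0.5947 0.1618 0.0121]
F jig [-6.    0.75 -2.18] t 9.6667 open 0.0169 torq [ 2.42 -0.3   0.12] q [-1.07  0.89  0.7   1.52  0.05  1.26 -2.14]
```

arm_command(steps=[0, 2, 1.7, 0, 0, 0, -1, 0, 4, 3.4, 0, 0, 0, -1, 0, 4, 3.4, 0, 0, 0, -1, 0, 4, 3.4, 0, 0, 0, -1])

```text
time_s: 10.0
position: [0.5974, 0.1952, 0.0886]
tcp_rot: [2.463, -0.007, -0.067]
wrist_force: [1.1, 10.0, -0.4]
opening: 0.017
```

Run:
```python
from h import *
blocknow()
for n in ("side","top"):
    p,d=eyes.camera(n); np.savez(n+"4.npz",p=p,d=d)
J=jigM(); O=J[:2,3]; yw=np.arctan2(J[1,0],J[0,0])
M=curM()@np.load("tb.npy"); yb=np.arctan2(M[1,0],M[0,0])
ims=[]
for n,b in (("side",(300,160,400,280)),("top",(270,140,370,260))):
    overlay(np.load(n+"4.npz")["p"],n,[(T(O,yw,0,rect(-.055,.055,-.063,.027,.034)),(255,0,255))] if n=="top" else [],b,4,f"pics/x_{n}.png"); ims.append(cv2.imread(f"pics/x_{n}.png"))
cv2.imwrite("pics/press1.png",np.hstack(ims))
blocknow()
```

```text
block jig mm [-88.8 -16.2  11.6] rotvec deg [0.18 0.86 0.44] world [0.5953 0.1609 0.0116]
F jig [-10.09   0.36  -0.39] t 10.0 open 0.017 torq [ 2.81 -0.14  0.05] q [-1.07  0.88  0.7   1.52  0.05  1.25 -2.14]
block jig mm [-88.8 -16.3  11.6] rotvec deg [0.18 0.85 0.44] world [0.5953 0.161  0.0116]
F jig [-9.61 -0.22 -1.08] t 10.1 open 0.0169 torq [ 2.77 -0.07 -0.  ] q [-1.07  0.88  0.7   1.52  0.05  1.25 -2.14]
```

View pics/press1.png

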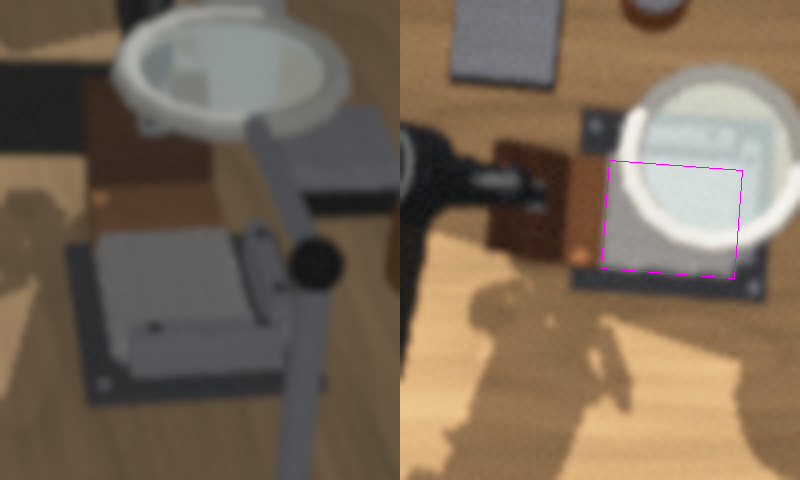

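Run:
```python
from h import *
blockto(-.088,-.017,.0125); blockto(-.105,-.017,.0125);blockto(-.135,-.017,.0125)
```

```text
shift [-0.2, 0.0, -0.5] turn [-0.86, -0.42, 0.23]
shift [-0.1, -13.2, -11.2] turn [-0.86, -0.42, 0.23]
shift [0.1, -36.6, -30.0] turn [-0.86, -0.42, 0.23]
```

arm_command(steps=[0, 2, 1, -0.9, -0.4, 0.2, -1, 0, 4, 2.8, -0.9, -0.4, 0.2, -1, 0, 4, 2.8, -0.9, -0.4, 0.2, -1, 0, 4, 2.8, -0.9, -0.4, 0.2, -1, 0, 4, 2.8, -0.9, -0.4, 0.2, -1])

```text
time_s: 10.52
position: [0.5978, 0.1955, 0.0882]
tcp_rot: [2.455, -0.005, -0.069]
wrist_force: [0.7, 10.9, -1.4]
opening: 0.0169
```

Run:
```python
from h import *
blocknow()
blockto(-.09,-.017,.0125);blockto(-.10,-.017,.0125);blockto(-.135,-.017,.0125)
```

```text
block jig mm [-88.6 -16.1  11.4] rotvec deg [0.07 0.42 0.33] world [0.5955 0.1607 0.0114]
F jig [-10.93  -0.07  -1.37] t 10.5167 open 0.0169 torq [ 3.27 -0.11  0.1 ] q [-1.07  0.89  0.7   1.52  0.06  1.26 -2.14]
shift [-0.6, -1.0, -1.9] turn [-0.42, -0.26, 0.21]
shift [-0.5, -8.7, -8.2] turn [-0.42, -0.26, 0.21]
shift [-0.4, -35.8, -30.4] turn [-0.42, -0.26, 0.21]
```

arm_command(steps=[-0.5, -4, -4.5, -0.4, -0.3, 0.2, -1, -0.5, -9, -8.5, -0.4, -0.3, 0.2, -1, -0.5, -22, -19, -0.4, -0.3, 0.2, -1, -0.4, -36, -30.4, -0.4, -0.3, 0.2, -1, -20, -36, -30.4, -0.4, -0.3, 0.2, -1, -45, -36, -30.4, -0.4, -0.3, 0.2, -1, -70, -36, -30.4, -0.4, -0.3, 0.2, -1, -95, -36, -30.4, -0.4, -0.3, 0.2, -1, -120, -36, -30.4, -0.4, -0.3, 0.2, -1, -125, -36, -30.4, -0.4, -0.3, 0.2, -1, -125, -36, -30.4, -0.4, -0.3, 0.2, -1])

```text
time_s: 11.43
position: [0.4747, 0.2506, 0.0882]
tcp_rot: [2.445, -0.002, -0.074]
wrist_force: [0.8, -0.5, -2.0]
opening: 0.0165
```

Run:
```python
from h import *
blocknow()
blockto(-.01,-.145,.0135)
for n in ("side","top"):
    p,d=eyes.camera(n); np.savez(n+"5.npz",p=p,d=d)
J=jigM(); O=J[:2,3]; yw=np.arctan2(J[1,0],J[0,0])
ims=[]
for n,b in (("side",(290,160,390,280)),("top",(270,150,370,270))):
    overlay(np.load(n+"5.npz")["p"],n,[(T(O,yw,0,rect(-.055,.055,-.063,.027,.034)),(255,0,255))] if n=="top" else [],b,4,f"pics/x_{n}.png"); ims.append(cv2.imread(f"pics/x_{n}.png"))
cv2.imwrite("pics/ret1.png",np.hstack(ims))
```

```text
block jig mm [-133.6 -143.4   11.8] rotvec deg [-0.14 -0.14  0.04] world [0.4719 0.2151 0.0118]
F jig [ 0.47  0.83 -1.97] t 11.4333 open 0.0165 torq [ 1.12 -0.15  0.  ] q [-1.28  0.8   0.7   1.68  0.03  1.28 -2.3 ]
shift [-1.8, 96.1, 78.1] turn [0.14, 0.08, 0.13]
```

View pics/ret1.png

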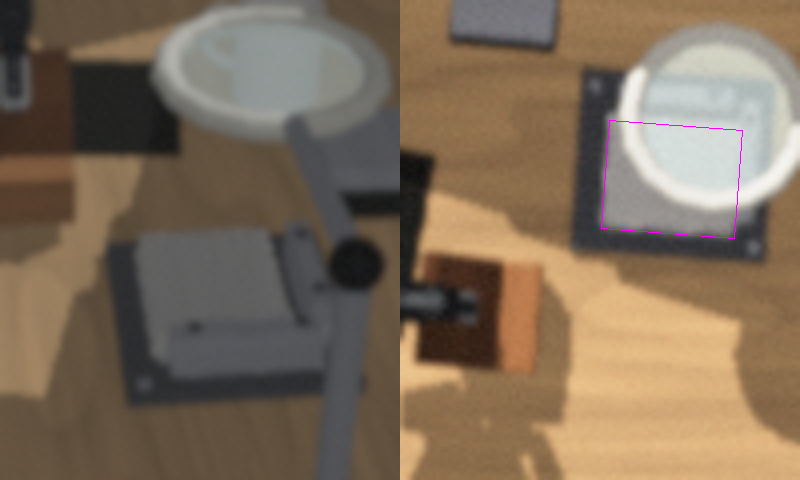

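arm_command(steps=[-1, 16, 12, 0.1, 0, 0.1, -1, -1.8, 32, 26, 0.1, 0, 0.1, -1, -1.8, 48, 39, 0.1, 0, 0.1, -1, -1.8, 64, 52, 0.1, 0, 0.1, -1, -1.8, 80, 65, 0.1, 0, 0.1, -1, -1.8, 96, 78, 0.1, 0, 0.1, -1, -1.8, 96, 78, 0.1, 0, 0.1, -1, -1.8, 96, 78, 0.1, 0, 0.1, -1])

```text
time_s: 12.2
position: [0.4672, 0.1243, 0.0912]
tcp_rot: [2.447, -0.008, -0.081]
wrist_force: [0.3, 0.3, -2.7]
opening: 0.0169
```

Run:
```python
from h import *
blocknow()
blockto(-.01,-.115,.0125)
```

```text
block jig mm [  -7.3 -141.2   14.7] rotvec deg [ 0.21 -0.05 -0.38] world [0.4646 0.0889 0.0147]
F jig [-0.3   0.26 -2.7 ] t 12.2 open 0.0169 torq [ 1.2  -0.03  0.04] q [-1.23  0.71  0.76  1.9   0.11  1.1  -2.23]
shift [26.2, -3.7, -0.0] turn [0.05, 0.08, -0.43]
```

arm_command(steps=[7, -3, 1, 0, 0, -0.4, -1, 14, -3.5, 0.5, 0, 0, -0.4, -1, 21, -3.7, 0.5, 0, 0, -0.4, -1, 26, -3.7, 0.5, 0, 0, -0.4, -1, 26, -3.7, 0.5, 0, 0, -0.4, -1])

```text
time_s: 12.62
position: [0.4952, 0.1248, 0.0888]
tcp_rot: [2.447, -0.005, -0.076]
wrist_force: [-0.7, -0.8, -2.0]
opening: 0.0169
```

Run:
```python
from h import *
blocknow()
blockto(-.01,-.10,.0125)
```

```text
block jig mm [  -9.9 -113.3   12.3] rotvec deg [ 0.06 -0.05 -0.05] world [0.4926 0.0895 0.0123]
F jig [ 0.81 -0.67 -2.04] t 12.6167 open 0.0169 torq [ 1.16 -0.07  0.06] q [-1.19  0.74  0.75  1.85  0.11  1.11 -2.2 ]
shift [13.4, 0.1, -0.1] turn [0.05, -0.01, -0.08]
```

arm_command(steps=[2, 0, 0, 0, 0, 0, -1, 4, 0, 0, 0, 0, 0, -1, 6, 0, 0, 0, 0, 0, -1, 8, 0, 0, 0, 0, 0, -1, 10, 0, 0, 0, 0, 0, -1, 12, 0, 0, 0, 0, 0, -1, 13.5, 0, 0, 0, 0, 0, -1, 15, 0, 0, 0, 0, 0, -1, 15, 0, 0, 0, 0, 0, -1])

```text
time_s: 13.37
position: [0.5098, 0.1239, 0.0885]
tcp_rot: [2.447, -0.004, -0.076]
wrist_force: [-2.8, 1.5, -3.9]
opening: 0.0169
```

Run:
```python
from h import *
blocknow()
blockto(-.01,-.092,.0125)
```

```text
block jig mm [-10.  -98.9  12. ] rotvec deg [ 0.   -0.03 -0.07] world [0.5071 0.0885 0.012 ]
F jig [-1.26 -2.88 -3.85] t 13.3667 open 0.0169 torq [ 1.52  0.6  -0.45] q [-1.16  0.75  0.75  1.82  0.11  1.12 -2.18]
shift [6.8, 0.3, -0.3] turn [0.03, 0.05, -0.06]
```

arm_command(steps=[1.5, 0, 0, 0, 0, 0, -1, 3, 0, 0, 0, 0, 0, -1, 4.5, 0.2, -0.2, 0, 0, 0, -1, 6, 0.3, -0.3, 0, 0, 0, -1, 6, 0.3, -0.3, 0, 0, 0, -1])

```text
time_s: 13.78
position: [0.5157, 0.1233, 0.0888]
tcp_rot: [2.447, -0.004, -0.076]
wrist_force: [-3.6, 0.9, -3.9]
opening: 0.017
```

arm_command(steps=[1, 0, 0, 0, 0, 0, -1, 2, 0, 0, 0, 0, 0, -1, 2, 0, 0, 0, 0, 0, -1])

```text
time_s: 14.03
position: [0.5171, 0.1232, 0.0887]
tcp_rot: [2.447, -0.003, -0.077]
wrist_force: [-4.7, 2.8, -2.1]
opening: 0.0172
```

Run:
```python
from h import *
blocknow()
blockto(-.01,-.09,.0125)
```

```text
block jig mm [ -9.9 -91.7  12.3] rotvec deg [-0.1  -0.05 -0.15] world [0.5142 0.0878 0.0123]
F jig [-2.41 -4.88 -2.09] t 14.0333 open 0.0172 torq [ 1.41  1.1  -0.79] q [-1.15  0.76  0.75  1.8   0.11  1.12 -2.17]
shift [1.5, 0.1, -0.2] turn [0.05, 0.17, -0.06]
```

arm_command(steps=[1.5, 0, 0, 0, 0.1, 0, -1, 3, 0, 0, 0, 0.1, 0, -1, 3, 0, 0, 0, 0.1, 0, -1, 3, 0, 0, 0, 0.1, 0, -1])

```text
time_s: 14.37
position: [0.5188, 0.123, 0.0887]
tcp_rot: [2.446, -0.001, -0.078]
wrist_force: [-5.7, 1.4, -1.1]
opening: 0.017
```

Run:
```python
from h import *
blocknow()
blockto(-.01,-.09,.0125)
```

```text
block jig mm [ -9.8 -90.1  12.2] rotvec deg [-0.17 -0.09 -0.17] world [0.5158 0.0876 0.0122]
F jig [-0.99 -5.83 -1.11] t 14.3667 open 0.017 torq [ 1.47  1.3  -0.9 ] q [-1.14  0.76  0.75  1.8   0.11  1.12 -2.17]
shift [-0.2, 0.2, -0.3] turn [0.09, 0.24, -0.03]
```

arm_command(steps=[2, 0, 0, 0, 0.2, 0, -1, 4, 0, 0, 0, 0.3, 0, -1, 4, 0, 0, 0, 0.3, 0, -1, 4, 0, 0, 0, 0.3, 0, -1])

```text
time_s: 14.7
position: [0.5191, 0.1226, 0.0883]
tcp_rot: [2.444, 0.002, -0.078]
wrist_force: [-11.1, 3.0, 0.6]
opening: 0.017
```

Run:
```python
from h import *
blocknow()
blockto(-.01,-.09,.0125)
```

```text
block jig mm [ -9.3 -90.   11.9] rotvec deg [-0.35 -0.21 -0.21] world [0.5159 0.0871 0.0119]
F jig [ -2.19 -11.26   0.6 ] t 14.7 open 0.017 torq [ 1.31  2.17 -1.62] q [-1.14  0.77  0.75  1.79  0.11  1.13 -2.17]
shift [-0.6, 0.1, -0.8] turn [0.21, 0.4, 0.07]
```

arm_command(steps=[2, 0, -0.5, 0.2, 0.4, 0, -1, 4.5, 0, -0.5, 0.2, 0.5, 0, -1, 4.5, 0, -0.5, 0.2, 0.5, 0, -1, 4.5, 0, -0.5, 0.2, 0.5, 0, -1])

```text
time_s: 15.03
position: [0.5193, 0.1223, 0.0882]
tcp_rot: [2.445, 0.004, -0.078]
wrist_force: [-12.2, 2.9, 0.7]
opening: 0.0168
```

Run:
```python
from h import *
blocknow()
blockto(-.01,-.092,.0125);blockto(-.01,-.105,.0125);blockto(-.02,-.145,.0135)
for n in ("side","top"):
    p,d=eyes.camera(n); np.savez(n+"6.npz",p=p,d=d)
J=jigM(); O=J[:2,3]; yw=np.arctan2(J[1,0],J[0,0])
ims=[]
for n,b in (("side",(300,160,400,280)),("top",(290,150,390,270))):
    overlay(np.load(n+"6.npz")["p"],n,[(T(O,yw,0,rect(-.055,.055,-.045,.045,.034)),(255,0,255))] if n=="top" else [],b,4,f"pics/x_{n}.png"); ims.append(cv2.imread(f"pics/x_{n}.png"))
cv2.imwrite("pics/press2.png",np.hstack(ims))
```

```text
block jig mm [ -9.  -89.9  11.8] rotvec deg [-0.45 -0.16 -0.17] world [0.5159 0.0868 0.0118]
F jig [ -1.97 -12.36   0.73] t 15.0333 open 0.0168 torq [ 1.4   2.45 -1.74] q [-1.14  0.77  0.74  1.79  0.11  1.13 -2.16]
shift [-2.8, -0.1, -1.1] turn [0.16, 0.46, 0.16]
shift [-15.8, -0.1, -1.1] turn [0.16, 0.46, 0.16]
shift [-55.8, -7.1, -8.1] turn [0.16, 0.46, 0.16]
```

View pics/press2.png

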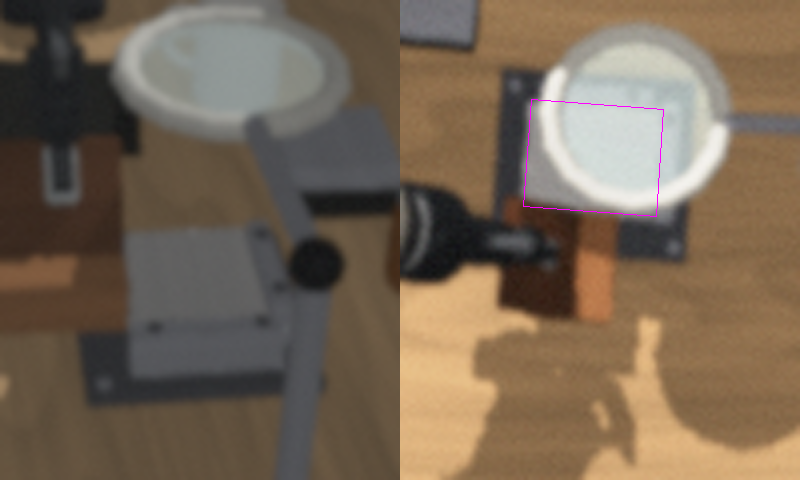

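arm_command(steps=[-2.5, 0, -1, 0.2, 0.5, 0.2, -1, -8, 0, -1, 0.2, 0.5, 0.2, -1, -18, -1, -2, 0.2, 0.5, 0.2, -1, -35, -4, -5, 0.2, 0.5, 0.2, -1, -50, -7, -8, 0.2, 0.5, 0.2, -1, -56, -7, -8, 0.2, 0.5, 0.2, -1])

```text
time_s: 15.63
position: [0.4633, 0.1386, 0.0899]
tcp_rot: [2.45, -0.005, -0.072]
wrist_force: [-0.2, 0.4, -3.2]
opening: 0.0169
```

Run:
```python
from h import *
blocknow()
print(ray("top",[(282.5,160),(310.7,161.7)],.02), ray("top",[(282.5,160),(310.7,161.7)],.0))
blockto(-.145,-.145,.0135)
```

```text
block jig mm [ -21.4 -146.1   13.4] rotvec deg [0.07 0.11 0.15] world [0.4608 0.1034 0.0134]
F jig [-0.34 -0.25 -3.24] t 15.6333 open 0.0169 torq [ 1.14 -0.08 -0.05] q [-1.25  0.71  0.75  1.9   0.11  1.11 -2.24]
[[0.70376386 0.25623098 0.02      ]
 [0.69816453 0.16132966 0.02      ]] [[0.70730614 0.25748704 0.        ]
 [0.70163823 0.16142356 0.        ]]
shift [1.6, -95.2, -79.0] turn [-0.11, -0.15, 0.07]
```

arm_command(steps=[1, -16, -13, 0, 0, 0, -1, 1, -32, -26, 0, 0, 0, -1, 1.5, -48, -40, -0.1, -0.1, 0, -1, 1.5, -64, -53, -0.1, -0.1, 0, -1, 1.5, -80, -66, -0.1, -0.1, 0, -1, 5, -92, -77, -0.1, -0.1, 0, -1, 25, -95, -79, -0.1, -0.1, 0, -1, 50, -95, -79, -0.1, -0.1, 0, -1, 75, -95, -79, -0.1, -0.1, 0, -1, 100, -95, -79, -0.1, -0.1, 0, -1, 125, -95, -79, -0.1, -0.1, 0, -1, 141, -95, -79, -0.1, -0.1, 0, -1])

```text
time_s: 16.63
position: [0.6161, 0.2503, 0.0916]
tcp_rot: [2.447, -0.008, -0.073]
wrist_force: [0.1, -0.3, -1.9]
opening: 0.0168
```

Run:
```python
from h import *
blocknow()
blockto(-.10,-.005,.0125)
for n in ("side","top"):
    p,d=eyes.camera(n); np.savez(n+"7.npz",p=p,d=d)
J=jigM(); O=J[:2,3]; yw=np.arctan2(J[1,0],J[0,0])
ims=[]
for n,b in (("side",(300,160,400,280)),("top",(290,150,390,270))):
    overlay(np.load(n+"7.npz")["p"],n,[(T(O,yw,0,rect(-.055,.055,-.045,.045,.034)),(255,0,255))] if n=="top" else [],b,4,f"pics/x_{n}.png"); ims.append(cv2.imread(f"pics/x_{n}.png"))
cv2.imwrite("pics/ret2.png",np.hstack(ims))
```

```text
block jig mm [-144.    -1.8   15.1] rotvec deg [ 0.23 -0.04  0.1 ] world [0.6139 0.2149 0.0151]
F jig [ 0.34  0.13 -1.9 ] t 16.6333 open 0.0168 torq [ 1.11 -0.06 -0.04] q [-1.07  0.95  0.69  1.37  0.03  1.37 -2.16]
shift [-2.9, 32.2, 30.1] turn [0.04, -0.25, -0.07]
```

View pics/ret2.png

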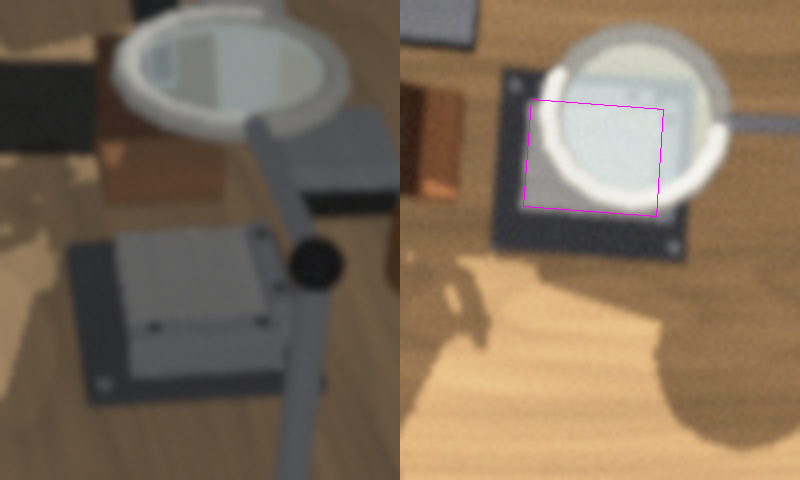

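arm_command(steps=[-1, 8, 8, 0, -0.2, 0, -1, -3, 16, 16, 0, -0.2, 0, -1, -3, 24, 23, 0, -0.2, 0, -1, -3, 32, 30, 0, -0.2, 0, -1, -3, 32, 30, 0, -0.2, 0, -1, -3, 32, 30, 0, -0.2, 0, -1])

```text
time_s: 17.23
position: [0.6099, 0.2048, 0.0895]
tcp_rot: [2.446, -0.007, -0.078]
wrist_force: [-0.1, -0.2, -3.1]
opening: 0.0168
```

Run:
```python
from h import *
blocknow()
blockto(-.09,-.005,.0125)
```

```text
block jig mm [-98.2  -4.9  13. ] rotvec deg [ 0.15 -0.07 -0.2 ] world [0.6073 0.1694 0.013 ]
F jig [ 0.22 -0.03 -3.05] t 17.2333 open 0.0168 torq [ 1.17 -0.12 -0.01] q [-1.05  0.91  0.7   1.46  0.05  1.3  -2.14]
shift [0.0, 6.0, 5.7] turn [0.07, 0.02, -0.25]
```

arm_command(steps=[0, 1.5, 1.5, 0, 0, -0.2, -1, 0, 3, 3, 0, 0, -0.2, -1, 0, 4.5, 4.3, 0, 0, -0.2, -1, 0, 6, 5.7, 0, 0, -0.2, -1, 0, 6, 5.7, 0, 0, -0.2, -1])

```text
time_s: 17.65
position: [0.6093, 0.1964, 0.089]
tcp_rot: [2.446, -0.005, -0.076]
wrist_force: [-0.3, 0.2, -2.4]
opening: 0.0169
```

Run:
```python
from h import *
blocknow()
```

```text
block jig mm [-89.8  -5.   12.5] rotvec deg [ 0.02 -0.06 -0.06] world [0.6066 0.161  0.0125]
F jig [-0.21 -0.28 -2.4 ] t 17.65 open 0.0169 torq [ 1.15 -0.12 -0.01] q [-1.05  0.91  0.7   1.48  0.05  1.28 -2.14]
```

arm_command(steps=[0, 1.5, 1.3, 0, 0, 0, -1, 0, 3, 2.5, -0.1, 0, 0, -1, 0, 3, 2.5, -0.2, 0, 0, -1, 0, 3, 2.5, -0.2, 0, 0, -1])

```text
time_s: 17.98
position: [0.6092, 0.1957, 0.0884]
tcp_rot: [2.448, -0.005, -0.073]
wrist_force: [0.6, 5.2, -2.4]
opening: 0.017
```

Run:
```python
from h import *
blocknow()
blockto(-.09,-.005,.0125)
```

```text
block jig mm [-89.1  -4.8  11.8] rotvec deg [0.06 0.02 0.08] world [0.6067 0.1604 0.0118]
F jig [-5.24  0.18 -2.42] t 17.9833 open 0.017 torq [ 2.08 -0.   -0.14] q [-1.05  0.91  0.7   1.48  0.05  1.28 -2.13]
shift [-0.0, -0.3, -1.1] turn [-0.02, -0.1, 0.03]
```

arm_command(steps=[0, 2, 1, -0.1, 0, 0, -1, 0, 4.5, 2.7, -0.3, -0.1, 0, -1, 0, 4.5, 2.7, -0.3, -0.1, 0, -1, 0, 4.5, 2.7, -0.3, -0.1, 0, -1])

```text
time_s: 18.32
position: [0.6091, 0.1953, 0.0884]
tcp_rot: [2.45, -0.005, -0.071]
wrist_force: [-1.2, 8.9, -1.5]
opening: 0.0169
```

Run:
```python
from h import *
blocknow()
blockto(-.091,-.005,.0125);blockto(-.10,-.005,.0125);blockto(-.145,-.005,.0135)
```

```text
block jig mm [-88.9  -4.9  11.8] rotvec deg [0.02 0.16 0.23] world [0.6067 0.1602 0.0118]
F jig [-8.82 -1.86 -1.47] t 18.3167 open 0.0169 torq [ 2.8   0.08 -0.29] q [-1.05  0.9   0.7   1.48  0.05  1.28 -2.13]
shift [0.0, -1.4, -1.9] turn [-0.16, -0.16, 0.16]
shift [0.1, -8.3, -7.6] turn [-0.16, -0.16, 0.16]
shift [0.2, -42.4, -37.1] turn [-0.16, -0.16, 0.16]
```

arm_command(steps=[0, -2, -2.5, -0.2, -0.2, 0.2, -1, 0, -9, -8, -0.2, -0.2, 0.2, -1, 0, -25, -22, -0.2, -0.2, 0.2, -1, 0, -40, -35, -0.2, -0.2, 0.2, -1, -15, -42, -37, -0.2, -0.2, 0.2, -1, -40, -42, -37, -0.2, -0.2, 0.2, -1, -65, -42, -37, -0.2, -0.2, 0.2, -1, -90, -42, -37, -0.2, -0.2, 0.2, -1, -115, -42, -37, -0.2, -0.2, 0.2, -1, -140, -42, -37, -0.2, -0.2, 0.2, -1, -140, -42, -37, -0.2, -0.2, 0.2, -1])

```text
time_s: 19.23
position: [0.4684, 0.2619, 0.0887]
tcp_rot: [2.445, 0.002, -0.074]
wrist_force: [-0.0, 0.8, -3.6]
opening: 0.0169
```

Run:
```python
from h import *
blocknow()
blockto(-.005,-.14,.0125)
```

```text
block jig mm [-144.5 -150.7   12.3] rotvec deg [-0.35 -0.16  0.04] world [0.4653 0.2264 0.0123]
F jig [-0.79 -0.06 -3.58] t 19.2333 open 0.0169 torq [ 1.22 -0.02 -0.05] q [-1.29  0.81  0.69  1.67  0.02  1.29 -2.3 ]
shift [10.2, 107.4, 89.4] turn [0.16, 0.25, 0.26]
```

arm_command(steps=[5, 18, 14, 0.2, 0.2, 0.2, -1, 8, 36, 29, 0.2, 0.2, 0.2, -1, 10, 54, 44, 0.2, 0.2, 0.2, -1, 10, 72, 59, 0.2, 0.2, 0.2, -1, 10, 90, 74, 0.2, 0.2, 0.2, -1, 10, 107, 89, 0.2, 0.2, 0.2, -1, 10, 107, 89, 0.2, 0.2, 0.2, -1, 10, 107, 89, 0.2, 0.2, 0.2, -1])

```text
time_s: 19.9
position: [0.4681, 0.1198, 0.0898]
tcp_rot: [2.446, -0.003, -0.078]
wrist_force: [0.1, 0.7, -2.5]
opening: 0.017
```

Run:
```python
from h import *
blocknow()
blockto(-.005,-.095,.0125)
```

```text
block jig mm [  -2.8 -140.2   13.3] rotvec deg [-0.05 -0.08 -0.21] world [0.4653 0.0844 0.0133]
F jig [-0.74  0.07 -2.49] t 19.9 open 0.017 torq [ 1.19 -0.1  -0.01] q [-1.23  0.71  0.76  1.91  0.12  1.1  -2.22]
shift [45.0, -2.3, -0.7] turn [0.08, 0.17, -0.13]
```

arm_command(steps=[12, -2, 0, 0.1, 0.2, -0.1, -1, 24, -2.3, -0.5, 0.1, 0.2, -0.1, -1, 34, -2.3, -0.5, 0.1, 0.2, -0.1, -1, 41, -2.3, -0.5, 0.1, 0.2, -0.1, -1, 45, -2.3, -0.5, 0.1, 0.2, -0.1, -1, 45, -2.3, -0.5, 0.1, 0.2, -0.1, -1])

```text
time_s: 20.4
position: [0.5145, 0.1181, 0.0889]
tcp_rot: [2.448, -0.006, -0.075]
wrist_force: [0.7, 0.3, -2.8]
opening: 0.0169
```

Run:
```python
from h import *
blocknow()
blockto(-.005,-.09,.0125)
```

```text
block jig mm [ -4.7 -93.6  12.4] rotvec deg [ 0.1   0.   -0.03] world [0.512  0.0828 0.0124]
F jig [-0.32  0.65 -2.8 ] t 20.4 open 0.0169 torq [ 1.08 -0.1  -0.01] q [-1.15  0.76  0.75  1.82  0.11  1.11 -2.17]
shift [3.7, -0.2, -0.3] turn [-0.0, -0.06, -0.09]
```

arm_command(steps=[1, 0, 0, 0, 0, 0, -1, 2, 0, 0, 0, 0, 0, -1, 3, 0, 0, 0, 0, 0, -1, 4, 0, 0, 0, 0, 0, -1, 5, 0, 0, 0, 0, 0, -1, 5, 0, 0, 0, 0, 0, -1])

```text
time_s: 20.9
position: [0.5179, 0.1179, 0.0886]
tcp_rot: [2.447, -0.003, -0.077]
wrist_force: [-4.4, 1.5, -1.9]
opening: 0.0172
```

Run:
```python
from h import *
blocknow()
blockto(-.005,-.09,.0125)
```

```text
block jig mm [ -4.7 -90.4  12.1] rotvec deg [-0.07 -0.03 -0.11] world [0.5152 0.0825 0.0121]
F jig [-1.21 -4.53 -1.87] t 20.9 open 0.0172 torq [ 1.23  0.82 -0.55] q [-1.14  0.76  0.75  1.81  0.11  1.11 -2.17]
shift [0.2, 0.0, -0.5] turn [0.03, 0.12, -0.04]
```

arm_command(steps=[2, 0, 0, 0, 0.1, 0, -1, 4, 0, 0, 0, 0.2, 0, -1, 4, 0, 0, 0, 0.3, 0, -1, 4, 0, 0, 0, 0.3, 0, -1])

```text
time_s: 21.23
position: [0.5185, 0.1175, 0.0879]
tcp_rot: [2.446, -0.0, -0.076]
wrist_force: [-8.8, 1.9, 0.5]
opening: 0.017
```

Run:
```python
from h import *
blocknow()
blockto(-.005,-.092,.0125)
blockto(-.02,-.145,.0135)
```

```text
block jig mm [ -4.3 -90.   11.5] rotvec deg [-0.22 -0.12 -0.09] world [0.5155 0.0821 0.0115]
F jig [-1.24 -8.88  0.48] t 21.2333 open 0.017 torq [ 1.21  1.78 -1.13] q [-1.14  0.76  0.75  1.8   0.11  1.12 -2.16]
shift [-2.3, 0.2, -1.2] turn [0.12, 0.23, 0.07]
shift [-55.4, -10.5, -11.5] turn [0.12, 0.23, 0.07]
```

arm_command(steps=[-2.5, 0, -1, 0.1, 0.2, 0, -1, -8, 0, -1, 0.1, 0.2, 0, -1, -20, -1, -2, 0.1, 0.2, 0, -1, -38, -5, -6, 0.1, 0.2, 0, -1, -55, -10, -11, 0.1, 0.2, 0, -1, -55, -10, -11, 0.1, 0.2, 0, -1])

```text
time_s: 21.73
position: [0.4617, 0.1389, 0.0892]
tcp_rot: [2.449, -0.0, -0.071]
wrist_force: [-1.2, 0.0, -3.2]
opening: 0.017
```

```bash
cat >> h.py <<'E'
def blockworld(xy,yaw,z): relM(blockM(xy,yaw,z)@np.linalg.inv(np.load("tb.npy")))
E
python3 - <<'E'
from h import *
blocknow()
for n in ("side","top"):
    p,d=eyes.camera(n); np.savez(n+"8.npz",p=p,d=d)
J=jigM(); O=J[:2,3]; yw=np.arctan2(J[1,0],J[0,0])
ims=[]
for n,b in (("side",(310,190,400,270)),("top",(305,160,395,240))):
    overlay(np.load(n+"8.npz")["p"],n,[],b,4.4,f"pics/x_{n}.png"); ims.append(cv2.imread(f"pics/x_{n}.png"))
cv2.imwrite("pics/ret3.png",np.hstack(ims))
blockworld((.50,.15),-95,.065)
blockworld((.54,.36),-95,.065)
E
```

```text
block jig mm [ -21.6 -148.1   12.6] rotvec deg [-0.23  0.07  0.21] world [0.4589 0.1036 0.0126]
F jig [ 0.05 -1.23 -3.23] t 21.7333 open 0.017 torq [ 1.21 -0.07 -0.04] q [-1.25  0.71  0.75  1.9   0.1   1.12 -2.24]
shift [35.1, -6.2, -71.9] turn [-0.02, -0.57, 0.73]
shift [60.0, -169.5, -207.5] turn [-0.02, -0.57, 0.73]
```

View pics/ret3.png

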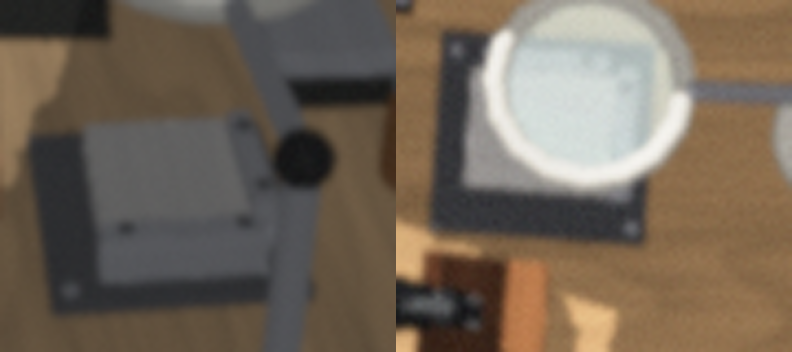

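Run:
```python
from h import *
g=np.load("top8.npz")["p"].max(2).astype(float); J=np.linalg.inv(jigM())
def cr(pr,thr):
    i=np.where((pr[:-1]<thr)&(pr[1:]>=thr))[0]
    return None if len(i)==0 else i[0]+(thr-pr[i[0]])/(pr[i[0]+1]-pr[i[0]])
L=[];B=[]
for v in range(183,202):
    c=cr(g[v,311:328],100)
    if c is not None:L.append((311+c,v))
for u in range(324,340):
    c=cr(g[195:212,u][::-1],100)
    if c is not None:B.append((u,211-c))
for n,pts in (("left",L),("bottom",B)):
    W=ray("top",pts,.034); Q=(J@np.c_[W,np.ones(len(W))].T).T[:,:2]*1000
    i=0 if n=="left" else 1
    a=np.polyfit(Q[:,1-i],Q[:,i],1); print(n,len(pts),"mean",Q[:,i].mean().round(2),"std",Q[:,i].std().round(2),"slope",a[0].round(4))
```

```text
left 19 mean -56.93 std 0.61 slope -0.002
bottom 16 mean -48.55 std 0.33 slope -0.0071
```

The pack looks flush and square, with edge slopes of 0.002 and 0.007 rad. The repeat taps met unyielding contact at the same positions. Now I'll return the block to the mat.

arm_command(steps=[2, 12, -15, 0, -0.2, 0.2, -1, 6, 18, -32, 0, -0.4, 0.5, -1, 15, 12, -50, 0, -0.6, 0.7, -1, 25, 5, -65, 0, -0.6, 0.7, -1, 35, -6, -72, 0, -0.6, 0.7, -1, 39, -31, -92, 0, -0.6, 0.7, -1, 43, -56, -113, 0, -0.6, 0.7, -1, 47, -82, -134, 0, -0.6, 0.7, -1, 51, -108, -156, 0, -0.6, 0.7, -1, 55, -134, -178, 0, -0.6, 0.7, -1, 58, -155, -196, 0, -0.6, 0.7, -1, 60, -169.5, -207.5, 0, -0.6, 0.7, -1])

```text
time_s: 22.83
position: [0.544, 0.3984, 0.1408]
tcp_rot: [2.45, -0.005, -0.084]
wrist_force: [-1.4, 0.4, -3.7]
opening: 0.0166
```

Run:
```python
from h import *
blocknow()
blockworld((.541,.36),-95,.020)
blockworld((.541,.36),-95,.004)
```

```text
block jig mm [-286.6  -85.4   64.2] rotvec deg [ 0.05  0.13 -0.56] world [0.5411 0.3633 0.0642]
F jig [-0.33 -1.44 -3.69] t 22.8333 open 0.0166 torq [ 1.18 -0.09 -0.01] q [-1.21  0.96  0.67  1.19 -0.04  1.61 -2.29]
shift [0.1, -25.9, 36.1] turn [-0.13, -0.16, 0.1]
shift [0.1, -36.1, 48.5] turn [-0.13, -0.16, 0.1]
```

arm_command(steps=[0, -10, 12, 0, 0, 0, -1, 0, -18, 24, -0.1, -0.1, 0.1, -1, 0, -26, 36, -0.1, -0.1, 0.1, -1, 0, -31, 43, -0.1, -0.1, 0.1, -1, 0, -36, 48.5, -0.1, -0.1, 0.1, -1, 0, -36, 48.5, -0.1, -0.1, 0.1, -1])

```text
time_s: 23.33
position: [0.5437, 0.3935, 0.0799]
tcp_rot: [2.445, -0.004, -0.089]
wrist_force: [0.7, 0.3, -2.3]
opening: 0.0168
```

Run:
```python
from h import *
blocknow()
blockworld((.541,.36),-95,.003)
```

```text
block jig mm [-281.4  -85.5    3.5] rotvec deg [-0.01 -0.13 -0.8 ] world [0.5406 0.3581 0.0035]
F jig [-0.32  0.68 -2.3 ] t 23.3333 open 0.0168 torq [ 1.16 -0.13  0.04] q [-1.2   1.02  0.65  1.23 -0.06  1.53 -2.32]
shift [0.2, -1.6, -0.8] turn [0.13, 0.04, -0.04]
```

Lower 1 mm and check for contact.

arm_command(steps=[0, -0.7, 0.8, 0.1, 0, 0, -1, 0, -0.7, 0.8, 0.1, 0, 0, -1, 0, -0.7, 0.8, 0.1, 0, 0, -1])

```text
time_s: 23.58
position: [0.544, 0.3934, 0.0795]
tcp_rot: [2.448, -0.005, -0.089]
wrist_force: [-0.3, 0.9, -0.7]
opening: 0.0168
```

Run:
```python
from h import *
blocknow()
```

```text
block jig mm [-281.5  -85.1    3. ] rotvec deg [ 0.04  0.   -0.82] world [0.541  0.3582 0.003 ]
F jig [-0.83 -0.38 -0.67] t 23.5833 open 0.0168 torq [ 0.92 -0.07 -0.04] q [-1.2   1.02  0.65  1.23 -0.06  1.53 -2.32]
```

arm_command(steps=[0, -0.3, 0.3, 0, 0, 0, -0.5, 0, -0.3, 0.3, 0, 0, 0, -0.3, 0, -0.3, 0.3, 0, 0, 0, 0, 0, -0.3, 0.3, 0, 0, 0, 0.5, 0, -0.3, 0.3, 0, 0, 0, 1, 0, -0.3, 0.3, 0, 0, 0, 1, 0, -0.3, 0.3, 0, 0, 0, 1, 0, -0.3, 0.3, 0, 0, 0, 1])

```text
time_s: 24.25
position: [0.5441, 0.3935, 0.0791]
tcp_rot: [2.448, -0.005, -0.089]
wrist_force: [0.3, 0.7, -0.4]
opening: 0.0858
```

arm_command(steps=[0, 0, -10, 0, 0, 0, 1, 0, 0, -25, 0, 0, 0, 1, 0, 0, -45, 0, 0, 0, 1, 0, 0, -70, 0, 0, 0, 1, 0, 0, -95, 0, 0, 0, 1, 0, 0, -120, 0, 0, 0, 1, 0, 0, -130, 0, 0, 0, 1, 0, 0, -130, 0, 0, 0, 1])

```text
time_s: 24.92
position: [0.5516, 0.4792, 0.1818]
tcp_rot: [2.452, -0.009, -0.086]
wrist_force: [-0.6, 0.6, 1.0]
opening: 0.0852
```

Run:
```python
from h import *
p,r,o=cur(); print(p,o["time_s"],o["opening"],o["wrist_force"])
for n in ("side","top"):
    p,d=eyes.camera(n); np.savez(n+"9.npz",p=p,d=d)
ims=[]
yw=np.radians(-95.07); polys=[(T((.541,.3582),yw,.003,rect(-.035,.035,-.045,.045,h)),(0,255,0)) for h in (0,.04)]
for n,b in (("side",(250,120,410,280)),("top",(225,110,385,270))):
    overlay(np.load(n+"9.npz")["p"],n,polys if n=="top" else [],b,2.5,f"pics/x_{n}.png"); ims.append(cv2.imread(f"pics/x_{n}.png"))
cv2.imwrite("pics/fin.png",np.hstack(ims))
```

```text
[0.5515672  0.47920038 0.18182939] 24.9167 0.08520874572274406 [-0.57529009  0.58728823  0.97275748]
```

View pics/fin.png

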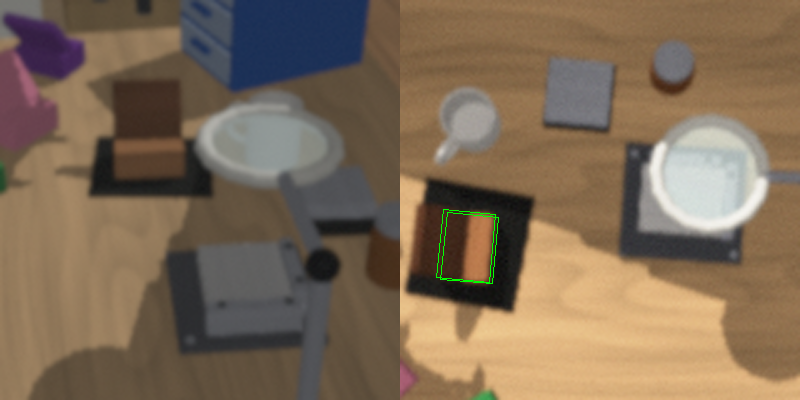

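Run:
```python
from h import *
p=np.load("side9.npz")["p"]; q=np.load("top9.npz")["p"]
cv2.imwrite("pics/fin2.png",np.hstack([cv2.resize(p[210:265,312:382],None,fx=5.5,fy=5.5,interpolation=cv2.INTER_CUBIC),cv2.resize(q[165:220,310:380],None,fx=5.5,fy=5.5,interpolation=cv2.INTER_CUBIC)]))
```

```text
(no output)
```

View pics/fin2.png

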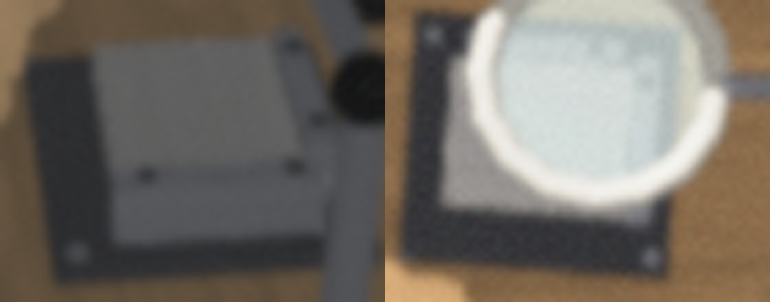

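The side view shows the pack against stop and rail with no gap, edges straight: pack face (95–300, 40–180), rail at (300,90), stop at (220,205). No steps show between layers. Handing in.

```bash
python3 -c "
from workcell import robot
print(robot.sign_off())"
```

```text
the job is handed in; nothing more can be done
None
```

I gripped the push block by its leaning board and tapped the pack against the end stop, then the side rail. I repeated both taps, set the block back on its mat and handed in at about 25 s of the 72 s. No verdict was reported.

- **Seating:** the first taps peaked at about 11 N on the stop and 12 N on the rail, the repeats at about 9 N each. The repeats met firm contact within about 0.3 mm of where the first taps ended. Forces are from the wrist sensor.
- **Final pictures:** the pack is square, with top-blank edge slopes of 0.002 and 0.007 rad. No steps between layers or gaps at the stop or rail are visible. The block stands upright on the mat, about 4 mm from its centre.
- **Disagreement:** the top-camera edge fit put the top blank at x about -1.9 mm and y about -3.5 mm, outside the 2 mm limit. The contact positions put it within about 1 mm of home. I trusted contact, because the visible front face of the stack, edge blur and the 2 mm calibration error can explain the difference.
- **Not checked:** the lower three blanks were not measured one by one, and I checked the bystanders only by eye. The dish, hammer and punch were outside the last crops.

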